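# Unstack the units for test and load the test nests

## Robot

A 6-joint arm with a two-finger parallel gripper is mounted at the origin on the work surface. World frame = base frame: x ahead of the robot, y to its left, z up, the work surface at z = 0. Lengths are in m, angles in degrees, forces in N, time in s.
With the tool pointing down it reaches from about 0.4 to 0.825 m from the base axis. Payload 7 kg.
Tool frame: the origin (TCP) lies between the finger pads; the fingertips stand 19 mm ahead of it and the grasp point (between the pads) is the TCP; y points along the fingers, x is the direction in which the jaws open and shut, and the axes are right-handed (so a half turn about y gives the same grasp; the last joint's range is limited). The gripper opens to 88 mm and grips with 3 to 60 N. Pads are 19 mm wide; open, the fingers measure 130 mm over their backs; the gripper's body (78 mm by 193 mm) begins 47 mm behind the grasp point.
Start: joints at [-50.873, 20.546, 0.682, 0, -70.136, -16.507], TCP at [0.26, -0.623, 0.246] pointing down, gripper open.
Joint ranges: [-176.03, 176.03], [-82.01, 121.73], [-58.28, 71.71], [-173.87, 95.51], [-174.79, -0.11], [-173.66, 173.66]. Speed limits (degrees/s): [136.94, 136.94, 172.46, 180, 180, 180].

## Interface

Orientations are given as [roll, pitch, yaw] about the fixed x, y, z axes, in that order (R = Rz(yaw) Ry(pitch) Rx(roll)).
In Python, from plant import r gives the robot as it stands. The module is installed in compiled form; this text tells all that it offers.
- The arm moves only by the tool jog_arm, never from a script. Its argument "steps" is a list of rows, each a list of 5 numbers: the closure, from 0 (fully open) to 1 (shut), then the shift along the tool's x, y, z in m, then the turn about the tool's y in degrees. In form: [[jaw, x, y, z, turn], ...]. A call has 1 to 12 rows; each row shifts and turns the commanded pose from where the row before left it, along the tool's axes as they then stand; what a row does not reach is not made up. A row lasts 1/12 s, in which the tool goes at most 41.7 mm and 7.16 degrees, less where a joint would pass 70% of its speed; a pose out of reach is approached as far as the arm can. A call with a gripper value outside its range is refused whole. The fingers move at their own pace and stop on an object; "squeeze" is the grip in N (left out, the last holds). Time passes only in rows, so rows that do not move let the fingers close. It gives the time, the measured TCP pose, the force and the opening at its end, in the units of the state.
- r.get_state(): the state, without advancing time (a new reading comes with each control period).
- r.capture(name): name is "scene" or "top" or "wrist"; returns a dict with "image" (384x512x3 uint8, red, green, blue), "vfov" (degrees; the focal length in pixels is half the picture's height over the tangent of half this angle, whatever the lens; pixels are square), "cx", "cy" (the principal point, pixels), "R" (3x3) and "t" (3): a world point X has camera coordinates R X + t; the wrist camera has in their place "tool_from_camera" (4x4, takes a point from camera to tool coordinates, whose origin is the TCP and whose axes are the tool frame's). Camera axes: x right, y down, z forward; pixel columns grow to the right and rows downward; lengths in m; the calibration is good to about 2 mm. A picture is of the moment at which its call begins: read the wrist's pose just before it. There is no depth.
- r.close_job(): hands the job in, once; it reports no verdict.
The state is a dict: "time_s": time; "joints": joint angles; "qd": joint speeds; "joint_torque": joint torques, N m; "tcp_pos": TCP position; "eef_rot": TCP orientation; "contact_force": force on the tool from outside, world axes, zero at the start; "moment": the same for the moment, N m; "gripper_width": finger opening in m.
Only numpy, scipy, OpenCV 4.12 (cv2) and the standard library are available. Lean on these libraries where they do the work, as an engineer would, in place of code of your own. Each camera call takes 0.05 s, during which the arm holds its last target.

## Task

Take the stack of electrical units apart from the top down, one unit at a time, and set each flat and upright in the test nest whose end stops have its colour: the white capacitor first, then the red relay, the yellow supply and last the blue housing. Each unit belongs in the middle of its nest, down on the plate between the two end stops, its long sides parallel to the nest's (the round capacitor may stand turned any way). Set them down, do not drop them, and leave the brass bushing and the grease jar where they stand.

Things in the scene. Friction and masses are not known exactly. Their poses are not given: they have to be found in the camera images.
- white_capacitor: white motor capacitor, an upright can 36 mm in diameter and 56 mm high with a black top, with two small brass tabs 8 mm high standing on its top, about 0.12 kg; at the start it is the top of the stack, standing on the red relay. Origin: centre of its underside, z up.
- red_relay: red relay block with black strips and brass terminals on its top, third in the stack from below, lying on the yellow supply. 62 mm long (its x axis), 42 mm wide (its y axis), 34 mm high, about 0.25 kg. Origin: centre of its underside, z up. The same either way round.
- yellow_supply: yellow power-supply block with dark slots in its long sides, second in the stack from below, lying on the blue housing. 86 mm long (its x axis), 52 mm wide (its y axis), 36 mm high, about 0.45 kg. Origin: centre of its underside, z up. The same either way round.
- blue_housing: blue painted steel housing with a dark seam and a black cable gland (8 mm, drawn only, not solid) at each end, bottom of the stack; it lies on a fixed plywood plate 130 x 85 x 8 mm. The units in the stack lie a little crooked on one another. 110 mm long (its x axis), 62 mm wide (its y axis), 38 mm high, about 0.65 kg. Origin: centre of its underside, z up. The same either way round.
- white_nest: test nest with white end stops, fixed: a flat grey plate 76 mm long (its x axis) by 56 mm wide (its y axis) and 10 mm thick, with two white stops across its x ends, 8 mm high above the plate and 34 mm wide, 54 mm apart inside (9 mm of play at each end of its unit); the long sides are open, with two thin white painted lines and a copper strip down the middle. Origin: centre of the plate's underside, z up; the unit stands on the plate's top, 10 mm above the origin.
- red_nest: test nest with red end stops, fixed: a flat grey plate 102 mm long (its x axis) by 62 mm wide (its y axis) and 10 mm thick, with two red stops across its x ends, 8 mm high above the plate and 34 mm wide, 80 mm apart inside (9 mm of play at each end of its unit); the long sides are open, with two thin red painted lines and a copper strip down the middle. Origin: centre of the plate's underside, z up; the unit stands on the plate's top, 10 mm above the origin.
- yellow_nest: test nest with yellow end stops, fixed: a flat grey plate 126 mm long (its x axis) by 72 mm wide (its y axis) and 10 mm thick, with two yellow stops across its x ends, 8 mm high above the plate and 34 mm wide, 104 mm apart inside (9 mm of play at each end of its unit); the long sides are open, with two thin yellow painted lines and a copper strip down the middle. Origin: centre of the plate's underside, z up; the unit stands on the plate's top, 10 mm above the origin.
- blue_nest: test nest with blue end stops, fixed: a flat grey plate 150 mm long (its x axis) by 82 mm wide (its y axis) and 10 mm thick, with two blue stops across its x ends, 8 mm high above the plate and 34 mm wide, 128 mm apart inside (9 mm of play at each end of its unit); the long sides are open, with two thin blue painted lines and a copper strip down the middle. Origin: centre of the plate's underside, z up; the unit stands on the plate's top, 10 mm above the origin.
- brass_bushing: bystander: brass bushing standing on the table, a ring 36 mm across with an 18 mm bore, 24 mm high, loose. Origin: centre of its underside.
- grease_jar: bystander: small amber glass jar with a black lid, 38 mm across, 45 mm high, loose on the table. Origin: centre of its underside.
Mind the look-alikes: they are no part of the job. There is more than one size of the red_relay; the job needs the smallest.

How it is judged:
By the outcome, as a careful person would: the job done as asked, in the order asked, and still so for the second after the job is handed in, with the robot touching nothing.
It also fails if it takes over 118 s, if anything falls off the work surface, if the arm or the gripper's body presses on something with over 40 N, if the wrist force passes 120 N, or if a joint passes its speed limit or range.

## Working session

There is one attempt and no reset: what is moved stays moved. The work goes in short steps, Python scripts to look and compute and a tool call to move; the robot and the scene stay as the last step left them, time stands still between calls to the robot, and variables do not carry over. Pictures are saved under pics/ and viewed, and the job is handed in when it is done.

Besides the shell and the picture viewer there is one more tool, called after "Request:" by a JSON object that holds its "fn" and its "kwargs". jog_arm: Moves the arm, as the interface text tells. Its arguments: {"type":"object","properties":{"steps":{"type":"array","items":{"type":"array","items":{"type":"number"}}},"squeeze":{"type":"number"}},"required":["steps"]}

```bash
mkdir -p pics; cat > h.py <<'E'
import numpy as np, cv2, json
from plant import r
def cap(n):
    c=r.capture(n); return c
def K(c):
    f=c["image"].shape[0]/2/np.tan(np.radians(c["vfov"])/2); return f,c["cx"],c["cy"]
def save(c,name,crop=None,s=1):
    im=cv2.cvtColor(c["image"],cv2.COLOR_RGB2BGR)
    if crop: a,b,x,y=crop; im=im[b:y,a:x]
    if s!=1: im=cv2.resize(im,None,fx=s,fy=s,interpolation=cv2.INTER_CUBIC)
    cv2.imwrite("pics/"+name,im)
def onplane(c,uv,z):
    f,cx,cy=K(c); uv=np.atleast_2d(uv).astype(float)
    d=np.c_[(uv[:,0]-cx)/f,(uv[:,1]-cy)/f,np.ones(len(uv))]
    R=np.array(c["R"]);t=np.array(c["t"]); o=-R.T@t; d=d@R
    return o+d*((z-o[2])/d[:,2])[:,None]
def proj(c,X):
    f,cx,cy=K(c); p=np.atleast_2d(X)@np.array(c["R"]).T+np.array(c["t"])
    return np.c_[f*p[:,0]/p[:,2]+cx,f*p[:,1]/p[:,2]+cy]
E
python3 - <<'E'
from h import *
s=r.get_state(); print({k:np.round(v,4).tolist() for k,v in s.items()})
for n in ("scene","top","wrist"):
    c=cap(n); save(c,n+"0.png",s=1.5); print(n,c["vfov"],c["cx"],c["cy"],[np.round(c[k],4).tolist() for k in c if k in("R","t","tool_from_camera")])
    if "R" in c: print(-np.array(c["R"]).T@np.array(c["t"]))
E
```

```text
{'time_s': 0.0, 'joints': [-50.8735, 20.5884, 0.6333, -0.0207, -70.1358, -16.5076], 'qd': [0.0554, -0.012, 0.0828, -0.0012, 0.0046, 0.0869], 'joint_torque': [0.0004, -58.2718, 29.3055, 6.9975, 0.0069, -0.0002], 'tcp_pos': [0.2594, -0.6227, 0.2447], 'eef_rot': [-89.9928, -0.0926, 112.6119], 'contact_force': [-0.478, -1.306, 0.0077], 'moment': [0.0422, 0.0339, 0.0065], 'gripper_width': 0.0876}
scene 43.67070406104806 252.56406772814466 184.9478366404059 [[[0.7321, 0.6812, -0.0017], [0.5136, -0.5536, -0.6555], [-0.4475, 0.4791, -0.7552]], [-0.4262, -0.1697, 1.4538]]
[ 1.04977633 -0.50001903  0.98594483]
top 53.10686757456694 255.50037457723332 190.24337452071873 [[[0.0269, -0.9996, -0.0054], [-0.9838, -0.0255, -0.1773], [0.1771, 0.0101, -0.9841]], [0.0293, 0.5678, 0.975]]
[0.38519667 0.03384863 1.06038867]
wrist 65.00825106429063 255.81190185497346 182.53065350905027 [[[1.0, -0.0009, -0.0002, 0.0002], [-0.0001, -0.3046, 0.9525, -0.1396], [-0.0009, -0.9525, -0.3046, 0.0827], [0.0, 0.0, 0.0, 1.0]]]
```

View pics/scene0.png

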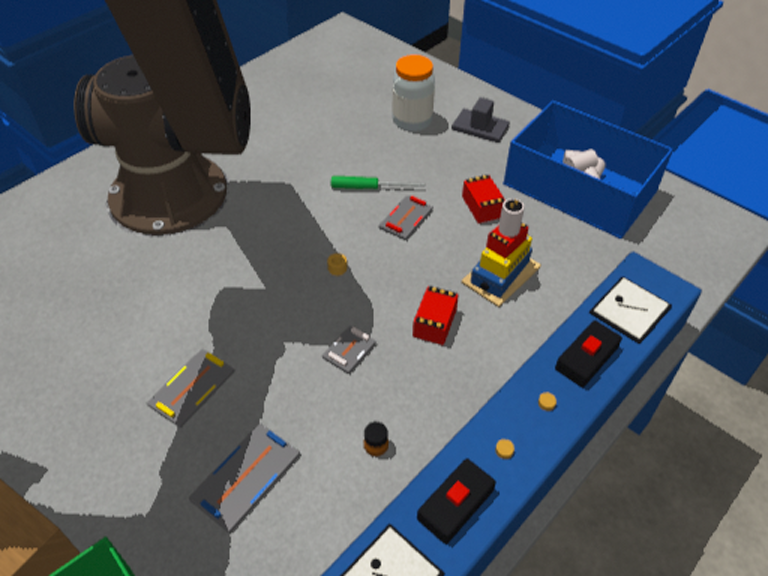

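View pics/top0.png

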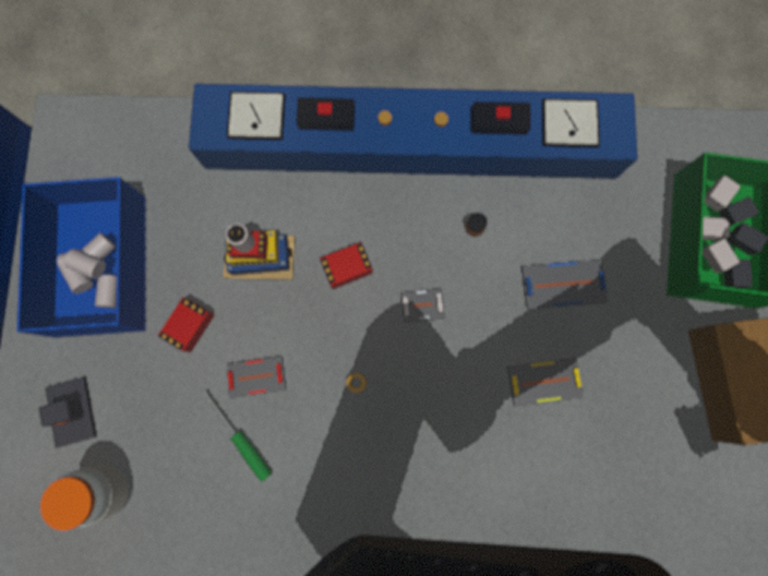

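View pics/wrist0.png

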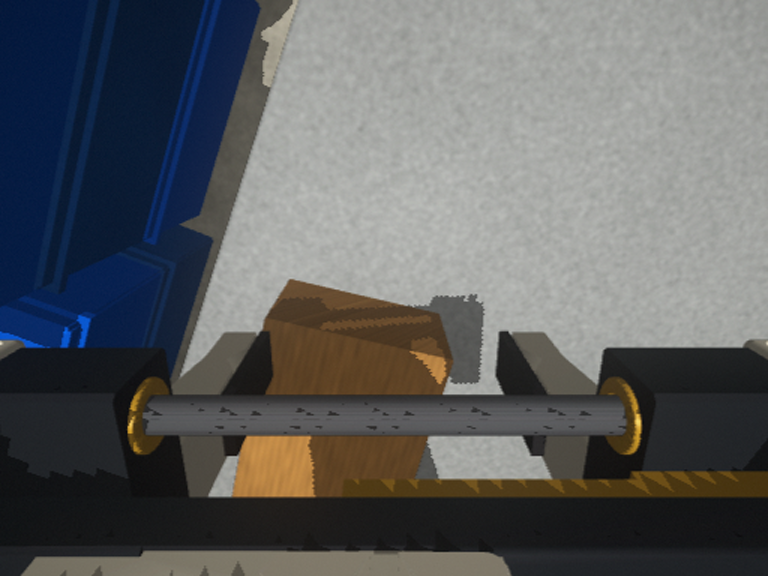

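```bash
python3 - <<'E'
from h import *
c=cap("scene"); save(c,"s_stack.png",(300,120,370,215),8); 
c=cap("top"); save(c,"t_stack.png",(135,140,205,195),10)
save(c,"t_nests.png",(130,160,420,280),2.7)
E
```

```text
(no output)
```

View pics/s_stack.png

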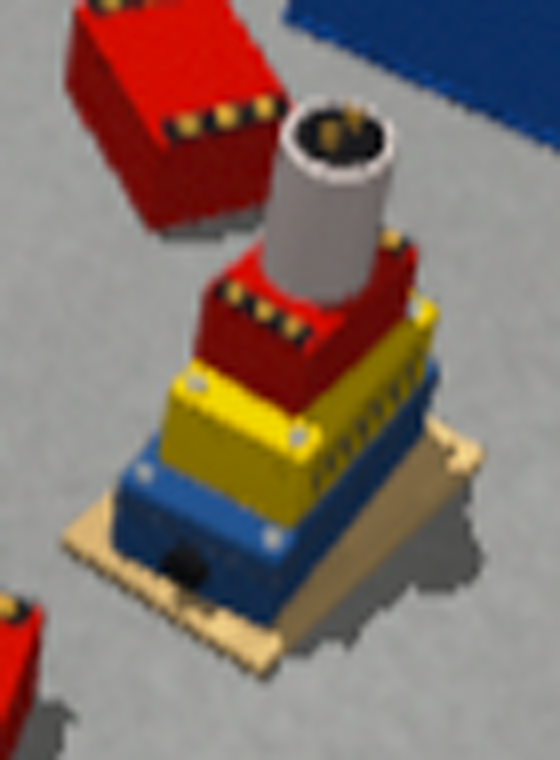

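View pics/t_stack.png

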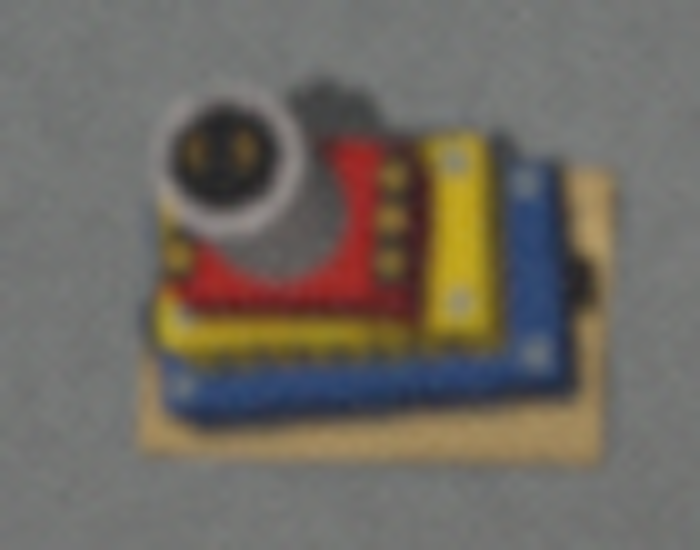

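View pics/t_nests.png

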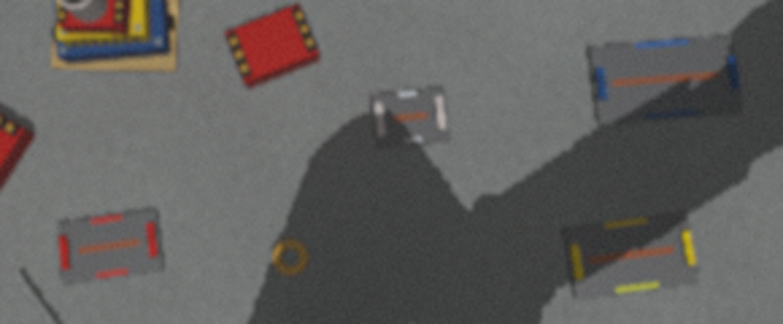

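```bash
python3 - <<'E'
from h import *
c=cap("top"); s=cap("scene"); im=c["image"]
def m(p,z): return np.round(onplane(c,p,z)[0],4)
N={}
# strips (copper) centroid per nest window in crop coords /2.7 + offset
W={"red":(150,235,192,266),"white":(266,190,298,216),"yellow":(338,238,390,272),"blue":(346,172,406,207)}
hsv=cv2.cvtColor(im,cv2.COLOR_RGB2HSV)
for n,(a,b,x,y) in W.items():
    h=hsv[b:y,a:x]
    mk=((h[...,0]>4)&(h[...,0]<17)&(h[...,1]>110))
    if n=="red": mk&=(h[...,0]>6)
    v,u=np.nonzero(mk); 
    if len(u)<5: print(n,len(u));continue
    P=onplane(c,np.c_[u+a,v+b],.010)[:,:2]
    ctr=P.mean(0); w,V=np.linalg.eigh(np.cov(P.T)); d=V[:,1]
    print(n,len(u),ctr.round(4),"yaw",round(np.degrees(np.arctan2(d[1],d[0]))%180,1),"len",np.ptp(P@d).round(4),"ctr px",proj(c,[*ctr,.01])[0].round(1),"scene px",proj(s,[*ctr,.01])[0].round(1)*1.5)
print("cap",m((157.6,155.3),.172), "scene ray", onplane(s,(300+337/8,120+137/8),.172).round(4))
# red relay top corners etc. crop px -> full
t=lambda x,y:(135+x/10,140+y/10)
sc=lambda x,y:(300+x/8,120+y/8)
print("plate top corners",[m(t(*p),.008) for p in((140,455),(600,462),(615,172))])
print("blue screws", [m(t(*p),.046) for p in((180,385),(537,352),(525,180))], [onplane(s,sc(*p),.046)[0].round(4) for p in((145,472),(273,538))])
print("yel screws", [m(t(*p),.082) for p in((183,312),(460,302),(455,160))], [onplane(s,sc(*p),.082)[0].round(4) for p in((197,383),(297,436),(415,308))])
print("red terms",[m(t(*p),.116) for p in((178,258),(392,262),(394,175))],[onplane(s,sc(*p),.116)[0].round(4) for p in((232,290),(295,327),(393,240))])
print("bushing",m((355/1.5,382/1.5),.024),"jar",m((475/1.5,222/1.5),.045))
E
```

```text
red 29 [0.4018 0.2724] yaw 100.5 len 0.0547 ctr px [169.6 250.8] scene px [406.35 215.4 ]
white 17 [ 0.5408 -0.0296] yaw 99.2 len 0.0282 ctr px [282.1 202.8] scene px [348.3 348.6]
yellow 39 [ 0.4086 -0.2563] yaw 98.7 len 0.0792 ctr px [365.5 253.6] scene px [188.7  388.05]
blue 50 [ 0.5872 -0.2924] yaw 96.0 len 0.0978 ctr px [377.  188.7] scene px [244.05 475.35]
cap [0.6239 0.2794 0.172 ] scene ray [[0.6229 0.2804 0.172 ]]
plate top corners [array([0.5803, 0.3425, 0.008 ]), array([0.5817, 0.2138, 0.008 ]), array([0.6652, 0.2141, 0.008 ])]
blue screws [array([0.5928, 0.322 , 0.046 ]), array([0.6044, 0.226 , 0.046 ]), array([0.6522, 0.232 , 0.046 ])] [array([0.6049, 0.2285, 0.046 ]), array([0.6528, 0.2339, 0.046 ])]
yel screws [array([0.6049, 0.3124, 0.082 ]), array([0.6095, 0.2401, 0.082 ]), array([0.6477, 0.2438, 0.082 ])] [array([0.6105, 0.2424, 0.082 ]), array([0.6479, 0.2456, 0.082 ]), array([0.6425, 0.3178, 0.082 ])]
red terms [array([0.6112, 0.305 , 0.116 ]), array([0.6116, 0.2508, 0.116 ]), array([0.6343, 0.2517, 0.116 ])] [array([0.6107, 0.2542, 0.116 ]), array([0.635 , 0.2546, 0.116 ]), array([0.635 , 0.3073, 0.116 ])]
bushing [0.3963 0.0899 0.024 ] jar [ 0.6897 -0.1199  0.045 ]
```

The possible mix-ups (pixels in the 1.5x top view): the red blocks at (346,264) and (186,323) are the larger look-alike relays standing on the table. The relay in the stack, at (245,245), is the small one; its terminals are about 54 mm apart and lie at z≈0.116. The loose white cylinders in the blue bin (80,265) and green bin are not the capacitor either. It is the can with the black top at (237,234), and the 8x crop shows two brass tabs on it. Top and scene views agree to within about 2 mm.

Now I turn the tool and look at the nests on the way to the stack.

Request:
{"fn": "jog_arm", "kwargs": {"steps": [[0,0,0,0,-6.74],[0,0,0,0,-6.74],[0,0,0,0,-6.74],[0,0,0,0,-6.74],[0,0,0,0,-6.74],[0,0,0,0,-6.74],[0,0,0,0,-6.74],[0,0,0,0,-6.74],[0,0,0,0,-6.74],[0,0,0,0,-6.74]], "squeeze": 25}}

```text
time_s: 1.18
tcp_pos: [0.2596, -0.623, 0.2455]
eef_rot: [-90.0, -0.0, -179.6]
contact_force: [0.1, 0.2, 0.1]
gripper_width: 0.0876
```

Request:
{"fn": "jog_arm", "kwargs": {"steps": [[0,-0.0192,0,-0.032,0],[0,-0.0192,0,-0.032,0],[0,-0.0192,0,-0.032,0],[0,-0.0192,0,-0.032,0],[0,-0.0192,0,-0.032,0],[0,-0.0192,0,-0.032,0],[0,-0.0192,0,-0.032,0],[0,-0.0192,0,-0.032,0],[0,-0.0192,0,-0.032,0],[0,-0.0192,0,-0.032,0],[0,-0.0192,0,-0.032,0],[0,-0.0192,0,-0.032,0]]}}

```text
time_s: 2.18
tcp_pos: [0.4905, -0.2372, 0.246]
eef_rot: [-90.0, 0.0, -180.0]
contact_force: [0.9, -0.4, -0.8]
gripper_width: 0.0879
```

```bash
cat >> h.py <<'E'
from scipy.spatial.transform import Rotation as Rot
def wcap():
    s=r.get_state(); c=r.capture("wrist")
    Rt=Rot.from_euler("xyz",s["eef_rot"],degrees=True).as_matrix(); T=np.eye(4);T[:3,:3]=Rt;T[:3,3]=s["tcp_pos"]
    M=T@np.array(c["tool_from_camera"]); Mi=np.linalg.inv(M); c["R"]=Mi[:3,:3]; c["t"]=Mi[:3,3]; c["state"]=s
    return c
def st():
    s=r.get_state(); print("t",round(s["time_s"],2),"p",np.round(s["tcp_pos"],4),"rot",np.round(s["eef_rot"],2),"F",np.round(s["contact_force"],1),"w",round(s["gripper_width"],4)); return s
def go(xyz,yaw=None):
    """print tool-frame shift needed to reach world xyz from here, in current axes; and after turning to yaw"""
    s=st(); d=np.array(xyz)-s["tcp_pos"]; y0=s["eef_rot"][2]
    y=y0 if yaw is None else yaw
    if yaw is not None: print("turn",round(-((yaw-y0+180)%360-180),2))
    a=np.radians(y); c_,s_=np.cos(a),np.sin(a)
    print("shift x,y,z:",np.round([d[0]*c_+d[1]*s_,-d[2],-d[0]*s_+d[1]*c_],4),"dist",round(np.linalg.norm(d),3))
E
python3 - <<'E'
from h import *
st(); c=wcap(); save(c,"w1.png",s=1.5); np.save("w1.npy",c,allow_pickle=True)
E
```

```text
t 2.18 p [ 0.4905 -0.2372  0.246 ] rot [-9.0000e+01  4.0000e-02 -1.7997e+02] F [ 0.9 -0.4 -0.8] w 0.0879
```

View pics/w1.png

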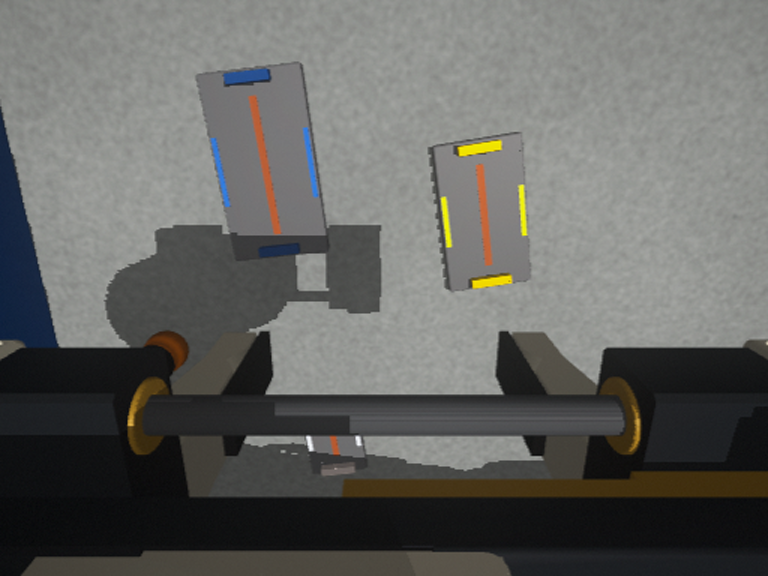

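The blue nest (262,160) and yellow nest (485,215) are both fully visible (1.5x pixels).

```bash
cat >> h.py <<'E'
def strip(c,win,z=.010):
    a,b,x,y=[int(v/1.5) for v in win]
    h=cv2.cvtColor(c["image"],cv2.COLOR_RGB2HSV)[b:y,a:x]
    mk=((h[...,0]>4)&(h[...,0]<18)&(h[...,1]>120)).astype(np.uint8)
    n,l,stt,_=cv2.connectedComponentsWithStats(mk); k=1+np.argmax(stt[1:,4])
    v,u=np.nonzero(l==k); P=onplane(c,np.c_[u+a,v+b],z)[:,:2]
    w,V=np.linalg.eigh(np.cov(P.T)); d=V[:,1]; q=P@d
    ctr=P.mean(0)+d*((q.max()+q.min())/2-q.mean())
    return ctr.round(4),round(np.degrees(np.arctan2(d[1],d[0]))%180,2),np.ptp(q).round(4),len(u)
def quad(c,pts,z):
    P=onplane(c,np.array(pts)/1.5,z)[:,:2]
    return P
E
python3 - <<'E'
from h import *
c=np.load("w1.npy",allow_pickle=True).item()
print("qd",np.round(c["state"]["qd"],1))
print("blue",strip(c,(205,85,325,240))); print("yel",strip(c,(435,155,525,275)))
for n,p in(("blue",[(196,75),(300,63),(327,249),(237,260)]),("yel",[(431,147),(521,133),(531,278),(450,290)])):
    P=quad(c,p,.01); print(n,P.mean(0).round(4),[np.linalg.norm(P[i]-P[i-1]).round(4) for i in range(4)])
    # stops
E
```

```text
qd [ 46.    2.9   3.4   0.1  -0.5 -45.7]
blue (array([ 0.5874, -0.2905]), np.float64(96.16), np.float64(0.109), 449)
yel (array([ 0.4071, -0.2505]), np.float64(98.99), np.float64(0.0854), 314)
blue [ 0.5865 -0.2904] [np.float64(0.1481), np.float64(0.0805), np.float64(0.1465), np.float64(0.0788)]
yel [ 0.4074 -0.2509] [np.float64(0.1233), np.float64(0.0719), np.float64(0.1228), np.float64(0.0712)]
```

Request:
{"fn": "jog_arm", "kwargs": {"steps": [[0,0,0,0,0],[0,0,0,0,0],[0,0,0,0,0]]}}

```text
time_s: 2.48
tcp_pos: [0.4896, -0.2393, 0.2456]
eef_rot: [-90.0, -0.0, -180.0]
contact_force: [0.3, 0.1, -0.4]
gripper_width: 0.0877
```

```bash
python3 - <<'E'
from h import *
st(); c=wcap(); save(c,"w2.png",s=1.5); np.save("w2.npy",c,allow_pickle=True)
print("qd",np.round(c["state"]["qd"],1))
print("blue",strip(c,(205,85,325,240))); print("yel",strip(c,(435,155,525,275)))
t=cap("top"); save(t,"t_nests2.png",(130,160,420,280),2.7)
go((.54,.0,.246))
E
```

```text
t 2.48 p [ 0.4896 -0.2393  0.2456] rot [-9.0000e+01 -1.0000e-02 -1.7998e+02] F [ 0.3  0.1 -0.4] w 0.0877
qd [-1.   0.  -0.1  0.1  0.1 -0.1]
blue (array([ 0.5873, -0.2902]), np.float64(96.15), np.float64(0.1093), 450)
yel (array([ 0.4071, -0.251 ]), np.float64(99.0), np.float64(0.0849), 311)
t 2.58 p [ 0.4893 -0.2399  0.2456] rot [-9.0000e+01 -1.0000e-02  1.7994e+02] F [-0.4 -0.6  1.1] w 0.0874
shift x,y,z: [-0.0505 -0.0004 -0.2399] dist 0.245
```

View pics/w2.png

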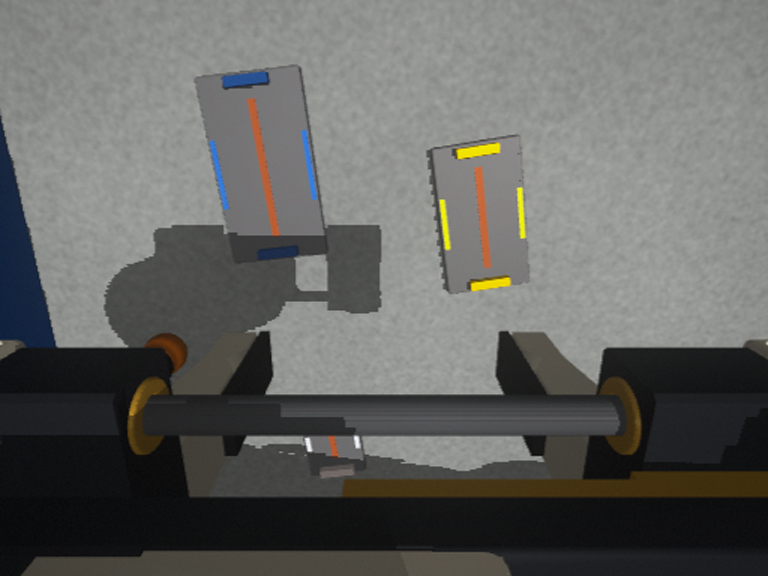

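View pics/t_nests2.png

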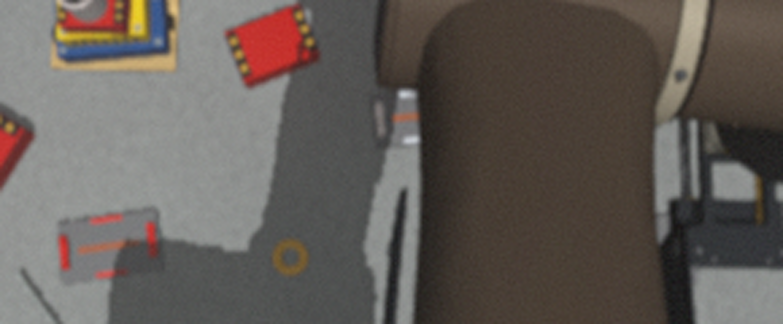

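Request:
{"fn": "jog_arm", "kwargs": {"steps": [[0,-0.0072,0,-0.0343,0],[0,-0.0072,0,-0.0343,0],[0,-0.0072,0,-0.0343,0],[0,-0.0072,0,-0.0343,0],[0,-0.0072,0,-0.0343,0],[0,-0.0072,0,-0.0343,0],[0,-0.0072,0,-0.0343,0],[0,0,0,0,0],[0,0,0,0,0],[0,0,0,0,0]]}}

```text
time_s: 3.42
tcp_pos: [0.54, 0.0004, 0.2455]
eef_rot: [-90.0, -0.0, 180.0]
contact_force: [0.5, -0.6, 0.2]
gripper_width: 0.088
```

```bash
python3 - <<'E'
from h import *
st(); c=wcap(); save(c,"w3.png",s=1.5); np.save("w3.npy",c,allow_pickle=True)
print("qd",np.round(c["state"]["qd"],1), "exp px",proj(c,[.541,-.03,.01])*1.5)
u,v=proj(c,[.541,-.03,.01])[0]*1.5
print("white",strip(c,(u-45,v-50,u+45,v+50)))
go((.623,.285,.30))
E
```

```text
t 3.42 p [5.400e-01 4.000e-04 2.455e-01] rot [-8.9990e+01 -2.0000e-02  1.7999e+02] F [ 0.5 -0.6  0.2] w 0.088
qd [-0.9 -0.3 -0.2  0.1  0.   0. ] exp px [[382.60813916 195.68604484]]
white (array([ 0.5407, -0.0277]), np.float64(97.44), np.float64(0.0353), 135)
t 3.47 p [ 0.5399 -0.      0.2455] rot [-8.9990e+01 -2.0000e-02  1.7994e+02] F [0.2 0.6 0.3] w 0.0877
shift x,y,z: [-0.0828 -0.0545 -0.2851] dist 0.302
```

View pics/w3.png

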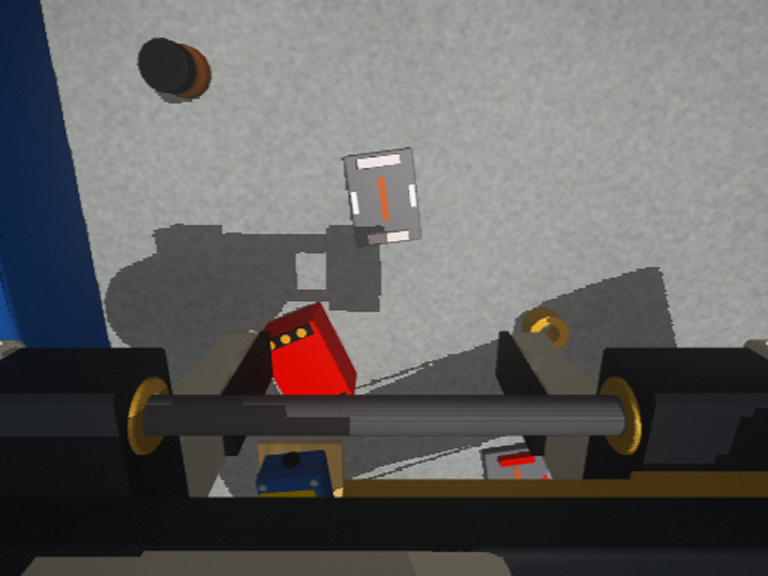

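The white nest's strip is at (384,198), which gives (0.5407,-0.0277). Now on to the stack.

Request:
{"fn": "jog_arm", "kwargs": {"steps": [[0,-0.0092,-0.0061,-0.0317,0],[0,-0.0092,-0.0061,-0.0317,0],[0,-0.0092,-0.0061,-0.0317,0],[0,-0.0092,-0.0061,-0.0317,0],[0,-0.0092,-0.0061,-0.0317,0],[0,-0.0092,-0.0061,-0.0317,0],[0,-0.0092,-0.0061,-0.0317,0],[0,-0.0092,-0.0061,-0.0317,0],[0,-0.0092,-0.0061,-0.0317,0],[0,0,0,0,0],[0,0,0,0,0],[0,0,0,0,0]]}}

```text
time_s: 4.47
tcp_pos: [0.6231, 0.285, 0.3]
eef_rot: [-90.0, -0.0, 179.9]
contact_force: [-0.5, -0.8, 0.3]
gripper_width: 0.0877
```

```bash
python3 - <<'E'
from h import *
st(); c=wcap(); save(c,"w4.png",s=1.5); np.save("w4.npy",c,allow_pickle=True)
print(proj(c,[.623,.28,.172])*1.5)
E
```

```text
t 4.47 p [0.6231 0.285  0.3   ] rot [-8.9960e+01 -5.0000e-02  1.7994e+02] F [-0.5 -0.8  0.3] w 0.0877
[[384.04019671 261.5882089 ]]
```

View pics/w4.png

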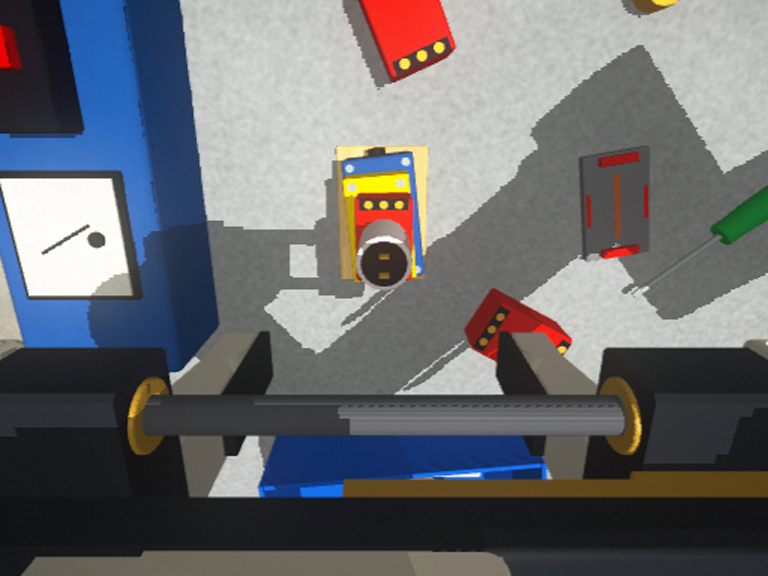

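The can's top is at (384,264), the predicted place, and the red nest is visible at (615,200).

```bash
python3 - <<'E'
from h import *
c=np.load("w4.npy",allow_pickle=True).item()
# black top: fit ellipse on dark pixels
a,b,x,y=[int(v/1.5) for v in (350,235,420,292)]
g=cv2.cvtColor(c["image"],cv2.COLOR_RGB2HSV)[b:y,a:x]
mk=((g[...,2]<70)).astype(np.uint8); n,l,s,_=cv2.connectedComponentsWithStats(mk); k=1+np.argmax(s[1:,4])
cs,_=cv2.findContours((l==k).astype(np.uint8),cv2.RETR_EXTERNAL,cv2.CHAIN_APPROX_NONE)
hull=cv2.convexHull(max(cs,key=len)); (u,v),ax,an=cv2.fitEllipse(hull); print((u+a)*1.5,(v+b)*1.5,ax,s[k])
print("cap",onplane(c,[(u+a,v+b)],.172).round(4))
print("rednest",strip(c,(603,165,630,240)))
P=quad(c,[(580,158),(649,146),(648,252),(585,260)],.01); print(P.mean(0),[np.linalg.norm(P[i]-P[i-1]).round(4) for i in range(4)])
E
```

```text
383.5025682449341 263.55974292755127 (28.749710083007812, 30.011438369750977) [  8   6  30  29 625]
cap [[0.6233 0.2813 0.172 ]]
rednest (array([0.4012, 0.2721]), np.float64(100.68), np.float64(0.0611), 179)
[0.40226192 0.27217454] [np.float64(0.0995), np.float64(0.0627), np.float64(0.1018), np.float64(0.0614)]
```

Request:
{"fn": "jog_arm", "kwargs": {"steps": [[0,0,0.02,0.0045,0],[0,0,0.025,0,0],[0,0,0.025,0,0],[0,0,0.025,0,0],[0,0,0.025,0,0],[0,0,0.02,0,0],[0,0,0.014,0,0],[0,0,0,0,0],[0,0,0,0,0]], "squeeze": 18}}

```text
time_s: 5.27
tcp_pos: [0.6228, 0.2804, 0.1464]
eef_rot: [-89.9, -0.0, 179.9]
contact_force: [-0.8, -0.7, 0.7]
gripper_width: 0.0876
```

Request:
{"fn": "jog_arm", "kwargs": {"steps": [[1,0,0,0,0],[1,0,0,0,0],[1,0,0,0,0],[1,0,0,0,0],[1,0,0,0,0],[1,0,0,0,0],[1,0,0,0,0],[1,0,0,0,0]]}}

```text
time_s: 5.93
tcp_pos: [0.6229, 0.282, 0.1465]
eef_rot: [-90.0, 0.0, -180.0]
contact_force: [-0.6, 0.2, -0.9]
gripper_width: 0.0397
```

```bash
python3 - <<'E'
from h import *
st(); c=wcap(); save(c,"w5.png",s=1.5)
E
```

```text
t 5.93 p [0.6229 0.282  0.1465] rot [ -90.      0.   -179.97] F [-0.6  0.2 -0.9] w 0.0397
```

View pics/w5.png

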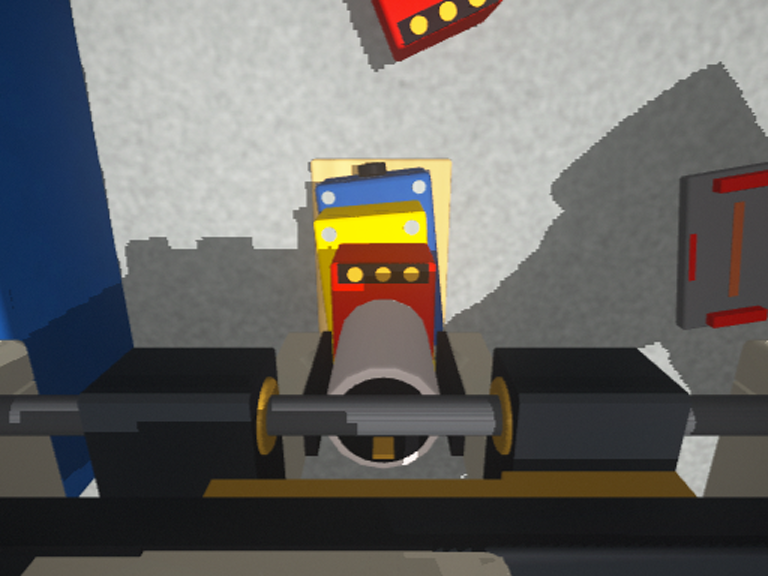

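Request:
{"fn": "jog_arm", "kwargs": {"steps": [[1,0,0,0,0],[1,0,0,0,0],[1,0,0,0,0],[1,0,0,0,0]]}}

```text
time_s: 6.32
tcp_pos: [0.6229, 0.282, 0.1465]
eef_rot: [-90.0, 0.0, -180.0]
contact_force: [-0.4, -0.9, 0.4]
gripper_width: 0.0353
```

Request:
{"fn": "jog_arm", "kwargs": {"steps": [[1,0,-0.005,0,0],[1,0,-0.01,0,0],[1,0,-0.015,0,0],[1,0,-0.02,0,0],[1,0,-0.02,0,0],[1,0,-0.01,0,0],[1,0,0,0,0]]}}

```text
time_s: 6.9
tcp_pos: [0.6241, 0.2826, 0.2302]
eef_rot: [-90.2, 0.3, -180.0]
contact_force: [0.1, 0.4, -0.6]
gripper_width: 0.0353
```

```bash
python3 - <<'E'
from h import *
st(); c=wcap(); save(c,"w6.png",s=1.5); np.save("w6.npy",c,allow_pickle=True)
c=cap("scene"); save(c,"s6.png",(270,80,400,215),4)
go((.5407,-.0277,.18))
E
```

```text
t 6.9 p [0.6241 0.2826 0.2302] rot [ -90.17    0.26 -179.96] F [ 0.1  0.4 -0.6] w 0.0353
t 7.0 p [0.6226 0.282  0.2264] rot [ -90.04   -0.   -179.99] F [ 0.3 -0.5 -1.7] w 0.0358
shift x,y,z: [0.0819 0.0464 0.3097] dist 0.324
```

View pics/w6.png

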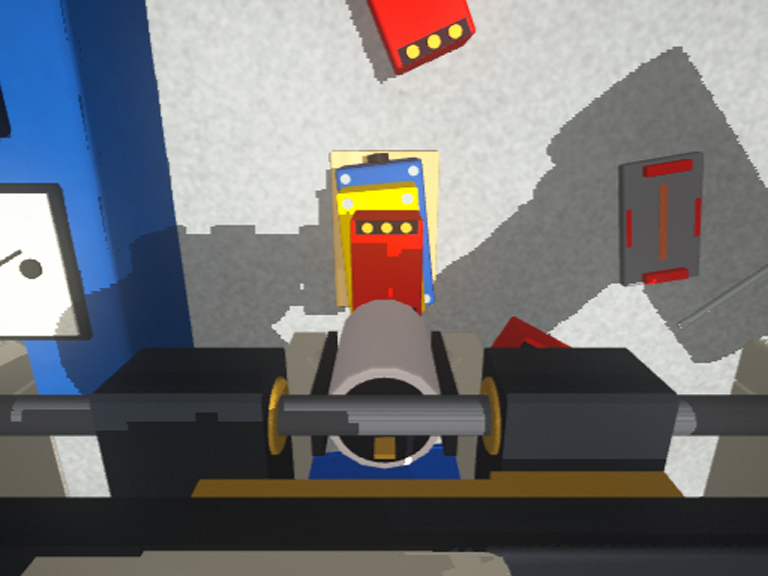

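View pics/s6.png

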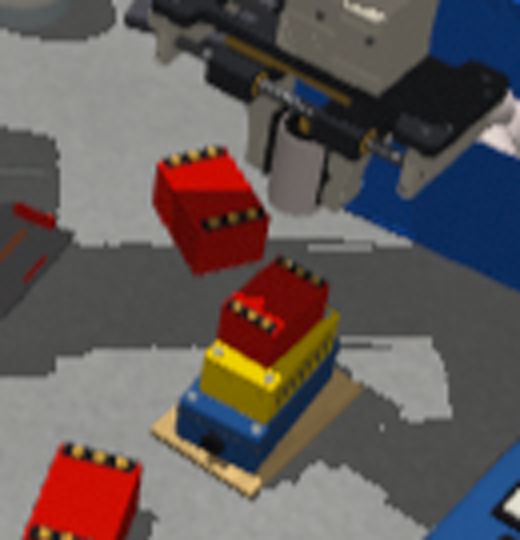

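```bash
python3 - <<'E'
from h import *
c=np.load("w6.npy",allow_pickle=True).item()
M=np.array(c["tool_from_camera"]); Mi=np.linalg.inv(M); f,cx,cy=K(c)
def pt(p):
    q=Mi[:3,:3]@p+Mi[:3,3]; return (np.array([f*q[0]/q[2]+cx,f*q[1]/q[2]+cy])*1.5).round(1)
for dz in(-.002,0,.002,.004):
    # bottom-front, top front, top back (top at y=-.026)
    print(dz,pt(np.array([0,.030,dz+.018])),pt(np.array([0,-.026,dz+.018])),pt(np.array([0,-.026,dz-.018])))
save(c,"w6c.png",(200,190,312,320),6)
E
```

```text
-0.002 [384.3 303.1] [384.6 375.3] [384.6 478.4]
0 [384.3 298.5] [384.6 369.1] [384.6 473.1]
0.002 [384.3 293.8] [384.6 362.8] [384.6 467.8]
0.004 [384.3 289.1] [384.6 356.4] [384.6 462.4]
```

View pics/w6c.png

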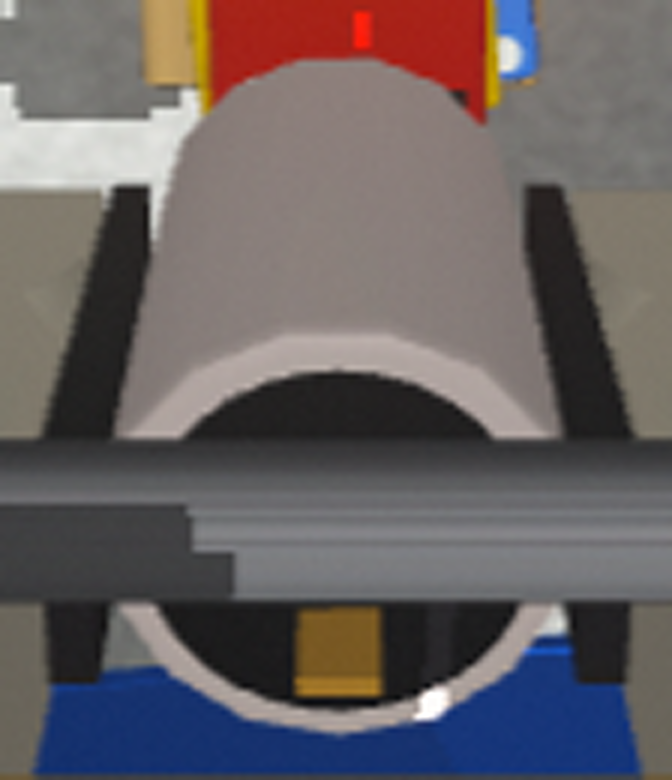

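Request:
{"fn": "jog_arm", "kwargs": {"steps": [[1,0.004,0,0.012,0],[1,0.008,0,0.03,0],[1,0.009,0.004,0.034,0],[1,0.009,0.006,0.034,0],[1,0.009,0.006,0.034,0],[1,0.009,0.006,0.034,0],[1,0.009,0.006,0.034,0],[1,0.009,0.006,0.034,0],[1,0.008,0.006,0.034,0],[1,0.0045,0.006,0.02,0],[1,0.0034,0,0.0097,0],[1,0,0,0,0]]}}

```text
time_s: 8.0
tcp_pos: [0.5391, -0.0301, 0.1793]
eef_rot: [-90.0, -0.2, 179.9]
contact_force: [-0.7, 0.3, -1.0]
gripper_width: 0.0356
```

Request:
{"fn": "jog_arm", "kwargs": {"steps": [[1,0,0,0,0],[1,0,0,0,0]]}}

```text
time_s: 8.17
tcp_pos: [0.5412, -0.0274, 0.1803]
eef_rot: [-90.0, -0.0, -180.0]
contact_force: [-0.5, -0.5, -0.4]
gripper_width: 0.0356
```

```bash
python3 - <<'E'
from h import *
go((.5407,-.0277,.06)); c=wcap(); save(c,"w7.png",s=1.5); np.save("w7.npy",c,allow_pickle=True)
E
```

```text
t 8.17 p [ 0.5412 -0.0274  0.1803] rot [ -90.     -0.   -179.97] F [-0.5 -0.5 -0.4] w 0.0356
shift x,y,z: [0.0005 0.1203 0.0003] dist 0.12
```

View pics/w7.png

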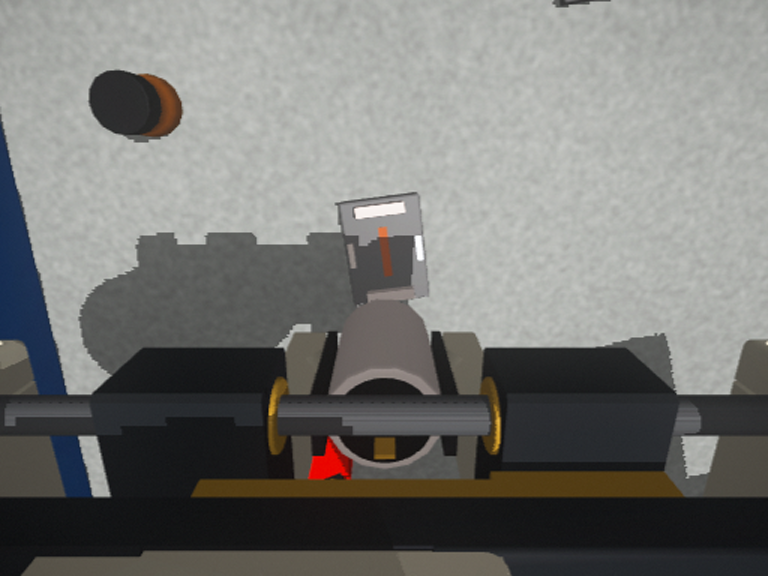

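```bash
python3 - <<'E'
from h import *
c=np.load("w7.npy",allow_pickle=True).item()
print(strip(c,(370,222,405,285)))
P=quad(c,[(336,203),(418,193),(428,296),(357,304)],.01); print(P.round(4),P.mean(0))
E
```

```text
(array([ 0.5408, -0.0277]), np.float64(97.11), np.float64(0.0354), 161)
[[ 0.5741 -0.0618]
 [ 0.5181 -0.0686]
 [ 0.509   0.0062]
 [ 0.5611  0.0125]] [ 0.54059198 -0.02794703]
```

Request:
{"fn": "jog_arm", "kwargs": {"steps": [[1,0.0005,0.015,0,0],[1,0,0.025,0,0],[1,0,0.025,0,0],[1,0,0.025,0,0],[1,0,0.02,0,0],[1,0,0.01,0,0],[1,0,0.008,0,0],[1,0,0.004,0,0],[1,0,0,0,0],[1,0,0,0,0]]}}

```text
time_s: 9.05
tcp_pos: [0.5413, -0.0274, 0.0492]
eef_rot: [-90.0, 0.1, -180.0]
contact_force: [-0.2, -0.5, -0.0]
gripper_width: 0.0353
```

Request:
{"fn": "jog_arm", "kwargs": {"steps": [[1,0.0005,0.004,0.0002,0],[1,0,0.002,0,0],[1,0,0.001,0,0],[1,0,0.001,0,0],[1,0,0,0,0],[1,0,0,0,0]]}}

```text
time_s: 9.55
tcp_pos: [0.5401, -0.028, 0.0406]
eef_rot: [-90.0, 0.0, -180.0]
contact_force: [0.2, 0.1, -0.9]
gripper_width: 0.0353
```

Request:
{"fn": "jog_arm", "kwargs": {"steps": [[1,0,0.0005,0,0],[1,0,0.0005,0,0],[1,0,0,0,0],[1,0,0,0,0]]}}

```text
time_s: 9.88
tcp_pos: [0.5402, -0.028, 0.0403]
eef_rot: [-90.0, 0.0, -180.0]
contact_force: [-2.5, 1.0, 8.4]
gripper_width: 0.0355
```

Request:
{"fn": "jog_arm", "kwargs": {"steps": [[0,0,-0.0005,0,0],[0,0,0,0,0],[0,0,0,0,0],[0,0,0,0,0],[0,0,0,0,0],[0,0,0,0,0],[0,0,0,0,0],[0,0,0,0,0]]}}

```text
time_s: 10.55
tcp_pos: [0.5401, -0.028, 0.0399]
eef_rot: [-90.0, -0.0, -180.0]
contact_force: [0.1, 0.9, -1.3]
gripper_width: 0.0831
```

Request:
{"fn": "jog_arm", "kwargs": {"steps": [[0,0,-0.01,0,0],[0,0,-0.02,0,0],[0,0,-0.03,0,0],[0,0,-0.04,0,0],[0,0,-0.04,0,0],[0,0,-0.04,0,0],[0,0,-0.02,0,0],[0,0,0,0,0],[0,0,0,0,0]]}}

```text
time_s: 11.3
tcp_pos: [0.5405, -0.0278, 0.2423]
eef_rot: [-90.1, 0.2, -180.0]
contact_force: [-0.5, 0.1, -1.0]
gripper_width: 0.088
```

```bash
python3 - <<'E'
from h import *
st(); c=wcap(); save(c,"w8.png",s=1.5); np.save("w8.npy",c,allow_pickle=True)
a,b,x,y=200,80,310,215
go((.625,.280,.24))
print(proj(c,[.5407,-.0277,.066])*1.5)
E
```

```text
t 11.3 p [ 0.5405 -0.0278  0.2423] rot [ -90.07    0.22 -179.98] F [-0.5  0.1 -1. ] w 0.088
t 11.35 p [ 0.5397 -0.0279  0.2407] rot [-9.0040e+01  6.0000e-02 -1.7999e+02] F [-0.5  0.4 -0.9] w 0.0875
shift x,y,z: [-0.0853  0.0007 -0.3079] dist 0.32
[[384.74064792 249.30131997]]
```

View pics/w8.png

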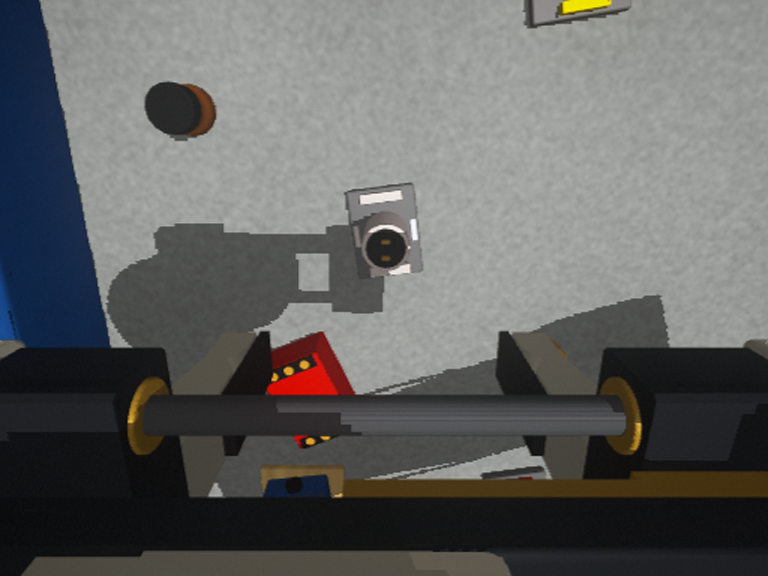

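The can stands on the nest; its black top at (385,249) matches the predicted centre. Next is the relay.

Request:
{"fn": "jog_arm", "kwargs": {"steps": [[0,-0.004,0,-0.015,0],[0,-0.0085,0,-0.033,0],[0,-0.0085,0,-0.033,0],[0,-0.0085,0,-0.033,0],[0,-0.0085,0,-0.033,0],[0,-0.0085,0,-0.033,0],[0,-0.0085,0,-0.033,0],[0,-0.0085,0,-0.033,0],[0,-0.0085,0,-0.033,0],[0,-0.009,0,-0.034,0],[0,0,0,0,0],[0,0,0,0,0]]}}

```text
time_s: 12.35
tcp_pos: [0.6202, 0.2865, 0.2371]
eef_rot: [-89.9, -0.2, -179.9]
contact_force: [-0.7, -0.6, -0.2]
gripper_width: 0.0875
```

```bash
python3 - <<'E'
from h import *
st(); c=wcap(); save(c,"w9.png",s=1.5); np.save("w9.npy",c,allow_pickle=True); save(c,"w9c.png",(200,80,320,225),5)
E
```

```text
t 12.35 p [0.6202 0.2865 0.2371] rot [ -89.85   -0.2  -179.87] F [-0.7 -0.6 -0.2] w 0.0875
```

View pics/w9c.png

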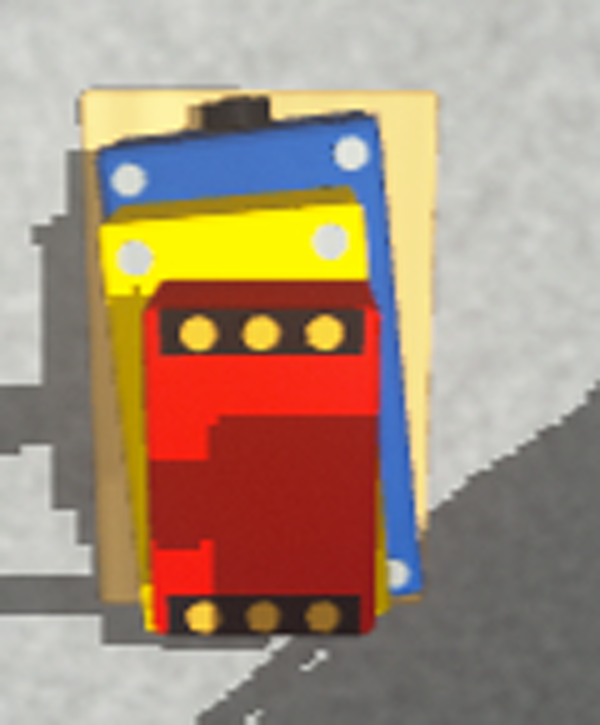

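```bash
python3 - <<'E'
from h import *
c=np.load("w9.npy",allow_pickle=True).item()
def an(c,pts,z):
    P=onplane(c,np.array(pts)/5+[200,80],z)[:,:2]; return P
P=an(c,[(198,334),(325,333),(323,617),(203,617)],.116); 
d=(P[0]+P[1]-P[2]-P[3])/2; print("red w9",P.mean(0).round(4),np.degrees(np.arctan2(*-d[::-1])).round(2),np.linalg.norm(d))
Y=an(c,[(135,258),(331,241)],.082);B=an(c,[(128,180),(351,153),(398,573)],.046)
print("yel",Y.round(4),"blue",B.round(4))
# settled
c=wcap(); np.save("w10.npy",c,allow_pickle=True); print(np.round(c["state"]["tcp_pos"],4),np.round(c["state"]["eef_rot"],2))
h=cv2.cvtColor(c["image"],cv2.COLOR_RGB2HSV); mk=((h[...,0]>15)&(h[...,0]<30)&(h[...,1]>140)).astype(np.uint8)
a,b,x,y=228,138,276,210
n,l,s,ct=cv2.connectedComponentsWithStats(mk[b:y,a:x])
for i in range(1,n): print(s[i,4],((ct[i]+[a,b]-[200,80])*5).round(0),onplane(c,[ct[i]+[a,b]],.116)[0].round(4))
E
```

```text
red w9 [0.6231 0.2806] 90.18 0.05324917497543073
yel [[0.648  0.2456]
 [0.6099 0.2423]] blue [[0.6524 0.234 ]
 [0.6044 0.2283]
 [0.5919 0.3239]]
[0.6202 0.2853 0.2377] [ -89.87   -0.18 -179.92]
13 [144. 298.] [0.6435 0.2468 0.116 ]
48 [197. 337.] [0.6345 0.2536 0.116 ]
48 [259. 337.] [0.6235 0.2535 0.116 ]
47 [322. 336.] [0.6125 0.2534 0.116 ]
87 [143. 519.] [0.6449 0.2871 0.116 ]
28 [375. 548.] [0.6024 0.2927 0.116 ]
39 [201. 619.] [0.6345 0.3068 0.116 ]
34 [261. 619.] [0.6233 0.3067 0.116 ]
33 [320. 618.] [0.6123 0.3066 0.116 ]
```

Request:
{"fn": "jog_arm", "kwargs": {"steps": [[0,-0.003,0.02,0.005,0],[0,0,0.025,0,0],[0,0,0.025,0,0],[0,0,0.02,0,0],[0,0,0.01,0,0],[0,0,0,0,0],[0,0,0,0,0],[0,0,0,0,0]]}}

```text
time_s: 13.12
tcp_pos: [0.6248, 0.2801, 0.1417]
eef_rot: [-90.1, 0.1, -180.0]
contact_force: [0.1, -0.3, 0.1]
gripper_width: 0.0877
```

```bash
python3 - <<'E'
from h import *
go((.6234,.2802,.107),-179.8); print(r.get_state()["qd"])
E
```

```text
t 13.12 p [0.6248 0.2801 0.1417] rot [-9.0060e+01  1.1000e-01 -1.7999e+02] F [ 0.1 -0.3  0.1] w 0.0877
turn -0.19
shift x,y,z: [ 0.0014  0.0347 -0.0001] dist 0.035
[ 0.23402221 -0.46474056  0.27128585 -0.17530413  0.12562004 -0.02771417]
```

Request:
{"fn": "jog_arm", "kwargs": {"steps": [[0,0.001,0.015,0,-0.2],[0,0,0.012,0,0],[0,0,0.0075,0,0],[0,0,0,0,0],[0,0,0,0,0]], "squeeze": 25}}

```text
time_s: 13.53
tcp_pos: [0.6229, 0.2799, 0.1053]
eef_rot: [-90.0, -0.0, -179.8]
contact_force: [-0.1, 0.1, 0.4]
gripper_width: 0.0875
```

Request:
{"fn": "jog_arm", "kwargs": {"steps": [[1,0,0,0,0],[1,0,0,0,0],[1,0,0,0,0],[1,0,0,0,0],[1,0,0,0,0],[1,0,0,0,0],[1,0,0,0,0],[1,0,0,0,0],[1,0,0,0,0],[1,0,0,0,0],[1,0,0,0,0]]}}

```text
time_s: 14.45
tcp_pos: [0.623, 0.2801, 0.1055]
eef_rot: [-90.0, 0.0, -179.8]
contact_force: [-0.2, -0.5, 1.2]
gripper_width: 0.0415
```

```bash
python3 - <<'E'
from h import *
st(); c=wcap(); save(c,"w11.png",s=1.5); np.save("w11.npy",c,allow_pickle=True)
E
```

```text
t 14.45 p [0.623  0.2801 0.1055] rot [ -90.      0.   -179.78] F [-0.2 -0.5  1.2] w 0.0415
```

View pics/w11.png

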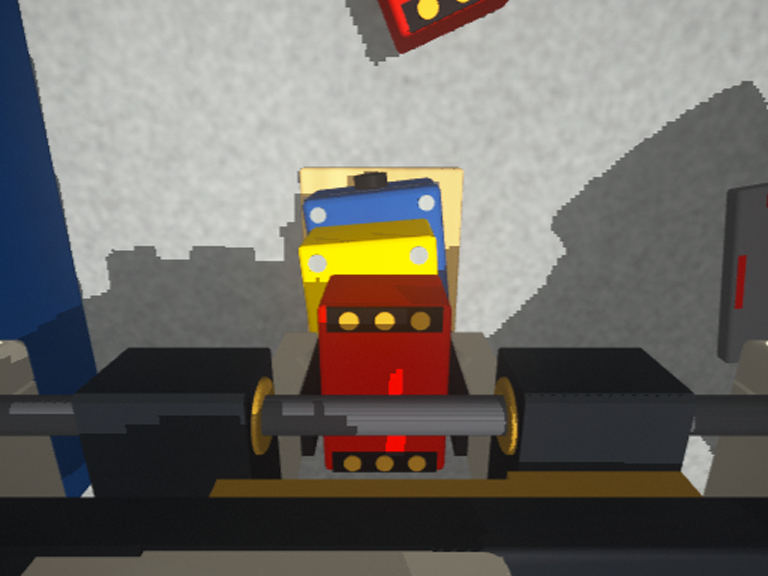

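Request:
{"fn": "jog_arm", "kwargs": {"steps": [[1,0,-0.005,0,0],[1,0,-0.01,0,0],[1,0,-0.02,0,0],[1,0,-0.02,0,0],[1,0,-0.02,0,0],[1,0,-0.01,0,0],[1,0,0,0,0]]}}

```text
time_s: 15.08
tcp_pos: [0.6242, 0.2808, 0.194]
eef_rot: [-90.2, 0.2, -179.8]
contact_force: [0.2, 0.0, -2.1]
gripper_width: 0.0417
```

```bash
python3 - <<'E'
from h import *
st(); c=wcap(); save(c,"w12.png",s=1.5); np.save("w12.npy",c,allow_pickle=True)
go((.4015,.2721,.18),-169.3)
go((.4015,.2721,.18))
# terminals in tool frame
M=np.array(c["tool_from_camera"]); f,cx,cy=K(c)
h=cv2.cvtColor(c["image"],cv2.COLOR_RGB2HSV); mk=((h[...,0]>14)&(h[...,0]<30)&(h[...,1]>130)).astype(np.uint8); mk[:190]=0
n,l,s,ct=cv2.connectedComponentsWithStats(mk)
for i in range(1,n):
    if s[i,4]>15:
        d=M[:3,:3]@np.array([(ct[i][0]-cx)/f,(ct[i][1]-cy)/f,1]); o=M[:3,3]
        print(s[i,4],(ct[i]*1.5).round(0),(o+d*((-.0105-o[1])/d[1])).round(4))
E
```

```text
t 15.08 p [0.6242 0.2808 0.194 ] rot [ -90.16    0.24 -179.76] F [ 0.2  0.  -2.1] w 0.0417
t 15.13 p [0.6233 0.2804 0.1918] rot [-9.0100e+01  1.1000e-01 -1.7979e+02] F [-0.4  0.  -2.6] w 0.0419
turn -10.49
shift x,y,z: [ 0.2195  0.0118 -0.033 ] dist 0.222
t 15.13 p [0.6233 0.2804 0.1918] rot [-9.0100e+01  1.1000e-01 -1.7979e+02] F [-0.4  0.  -2.6] w 0.0419
shift x,y,z: [0.2219 0.0118 0.0075] dist 0.222
153 [384. 320.] [-0.0001 -0.0105  0.0263]
155 [420. 320.] [ 0.0109 -0.0105  0.0263]
150 [348. 320.] [-0.0113 -0.0105  0.0262]
450 [259. 416.] [-0.0418 -0.0105 -0.0084]
441 [508. 416.] [ 0.0413 -0.0105 -0.0085]
112 [352. 462.] [-0.0113 -0.0105 -0.0272]
112 [384. 463.] [-0.0002 -0.0105 -0.0273]
111 [416. 463.] [ 0.011  -0.0105 -0.0273]
4608 [473. 486.] [ 0.0313 -0.0105 -0.0374]
```

View pics/w12.png

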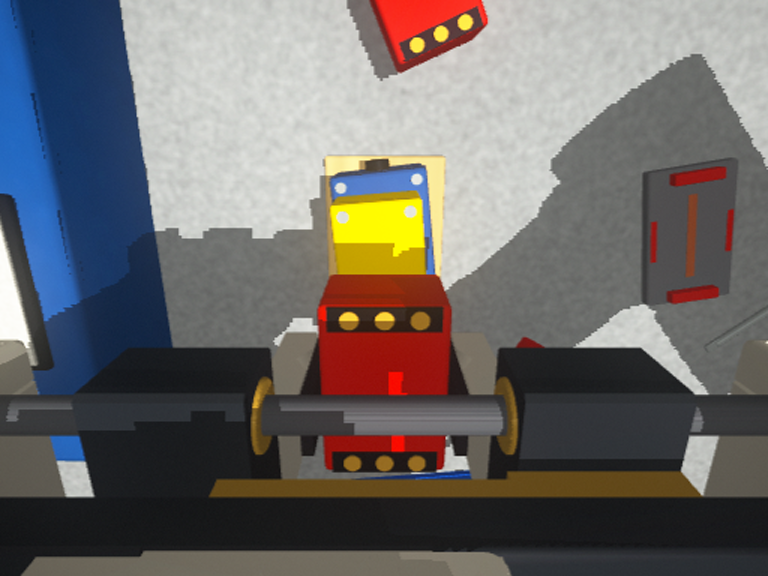

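Request:
{"fn": "jog_arm", "kwargs": {"steps": [[1,0.012,0,0,0],[1,0.028,0.0015,0.001,-1],[1,0.034,0.0015,0.0015,-1],[1,0.034,0.0015,0.0015,-1],[1,0.034,0.0015,0.0015,-1],[1,0.034,0.0015,0.001,-1],[1,0.026,0.0015,0.001,-1],[1,0.014,0.001,0,-1],[1,0.006,0,0,-1.5],[1,0,0,0,-2],[1,0,0,0,0],[1,0,0,0,0]]}}

```text
time_s: 16.13
tcp_pos: [0.4018, 0.2613, 0.18]
eef_rot: [-90.0, -0.0, -169.3]
contact_force: [0.3, -0.1, -2.4]
gripper_width: 0.0421
```

Request:
{"fn": "jog_arm", "kwargs": {"steps": [[1,0,0,0,0],[1,0,0,0,0]]}}

```text
time_s: 16.3
tcp_pos: [0.402, 0.2612, 0.18]
eef_rot: [-90.0, -0.0, -169.4]
contact_force: [0.0, 0.1, -3.0]
gripper_width: 0.0419
```

```bash
python3 - <<'E'
from h import *
c=wcap(); save(c,"w13.png",s=1.5); np.save("w13.npy",c,allow_pickle=True)
go((.4015,.2721,.18),-169.3)
print(proj(c,[.4015,.2721,.01])*1.5)
E
```

```text
t 16.35 p [0.402  0.2612 0.1801] rot [-8.9970e+01 -3.0000e-02 -1.6934e+02] F [ 1.1  0.4 -3.1] w 0.0418
turn -0.04
shift x,y,z: [-0.0015  0.0001 -0.0108] dist 0.011
[[381.86822158 266.46546506]]
```

View pics/w13.png

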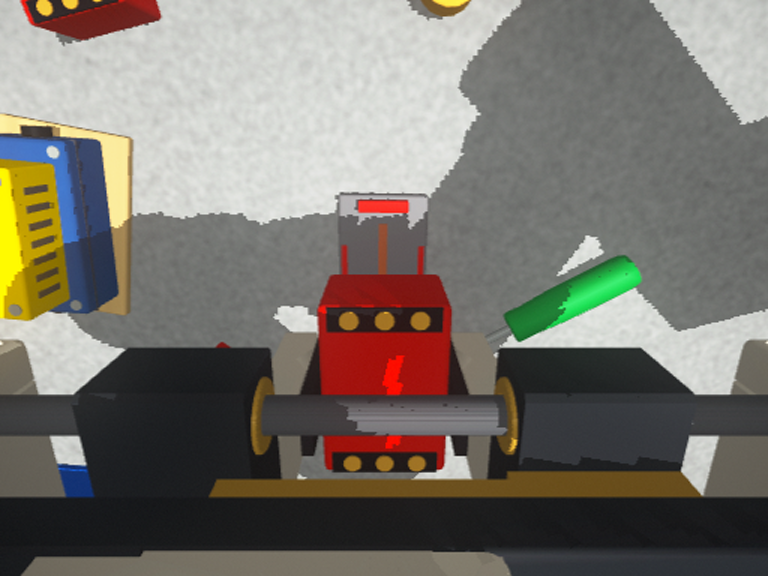

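```bash
python3 - <<'E'
from h import *
c=np.load("w13.npy",allow_pickle=True).item()
q=onplane(c,np.array([(381.5,224),(382.5,273),(340,194),(427,194),(339,240),(427.5,240)])/1.5,.01)[:,:2]
print(q.round(4)); d=q[1]-q[0]; print("strip dir",np.degrees(np.arctan2(*d[::-1])))
a=np.radians(100.7); u=np.array([np.cos(a),np.sin(a)]); n=np.array([-u[1],u[0]])
C=np.array([.4015,.2721])
print("along/lat wrt C:",[( ((p-C)@u).round(4),((p-C)@n).round(4)) for p in q])
print(strip(c,(370,218,395,274)))
E
```

```text
[[0.4074 0.2418]
 [0.4002 0.2768]
 [0.4389 0.2267]
 [0.3807 0.2158]
 [0.4346 0.2585]
 [0.3735 0.2471]]
strip dir 101.66402424641568
along/lat wrt C: [(np.float64(-0.0308), np.float64(-0.0002)), (np.float64(0.0049), np.float64(0.0004)), (np.float64(-0.0516), np.float64(-0.0283)), (np.float64(-0.0515), np.float64(0.0309)), (np.float64(-0.0195), np.float64(-0.0301)), (np.float64(-0.0194), np.float64(0.0321))]
(array([0.4039, 0.2586]), np.float64(99.25), np.float64(0.0351), 185)
```

Request:
{"fn": "jog_arm", "kwargs": {"steps": [[1,-0.001,0.005,-0.0103,0],[1,0,0.02,0,0],[1,0,0.025,0,0],[1,0,0.025,0,0],[1,0,0.025,0,0],[1,0,0.02,0,0],[1,0,0.01,0,0],[1,0,0.006,0,0],[1,0,0.002,0,0],[1,0,0,0,0],[1,0,0,0,0],[1,0,0,0,0]]}}

```text
time_s: 17.35
tcp_pos: [0.4012, 0.2723, 0.0433]
eef_rot: [-90.1, 0.1, -169.3]
contact_force: [0.5, -0.2, -3.0]
gripper_width: 0.0419
```

```bash
python3 - <<'E'
from h import *
go((.4013,.2725,.0335),-169.4)
E
```

```text
t 17.35 p [0.4012 0.2723 0.0433] rot [-9.0070e+01  7.0000e-02 -1.6928e+02] F [ 0.5 -0.2 -3. ] w 0.0419
turn 0.12
shift x,y,z: [-0.0001  0.0098 -0.0002] dist 0.01
```

Request:
{"fn": "jog_arm", "kwargs": {"steps": [[1,0,0.003,0.0006,0],[1,0,0.002,0,0],[1,0,0.001,0,0],[1,0,0.001,0,0],[1,0,0,0,0],[1,0,0,0,0]]}}

```text
time_s: 17.85
tcp_pos: [0.4009, 0.271, 0.0354]
eef_rot: [-90.0, -0.0, -169.3]
contact_force: [0.2, -0.5, -3.9]
gripper_width: 0.0418
```

Request:
{"fn": "jog_arm", "kwargs": {"steps": [[1,0,0.0007,0,0],[1,0,0.0007,0,0],[1,0,0,0,0],[1,0,0,0,0]]}}

```text
time_s: 18.18
tcp_pos: [0.4009, 0.271, 0.034]
eef_rot: [-90.0, -0.0, -169.3]
contact_force: [-0.0, 0.4, -2.6]
gripper_width: 0.042
```

Request:
{"fn": "jog_arm", "kwargs": {"steps": [[1,0,0.0005,-0.0005,0],[1,0,0.0004,0,0],[1,0,0,0,0],[1,0,0,0,0]]}}

```text
time_s: 18.52
tcp_pos: [0.4008, 0.2717, 0.0334]
eef_rot: [-90.0, 0.0, -169.3]
contact_force: [-1.9, -1.1, 3.5]
gripper_width: 0.0416
```

Contact: the vertical force has risen by about 6 N from the carried load. I release.

Request:
{"fn": "jog_arm", "kwargs": {"steps": [[1,0,0.0003,0,0],[0,0,0,0,0],[0,0,0,0,0],[0,0,0,0,0],[0,0,0,0,0],[0,0,0,0,0],[0,0,0,0,0],[0,0,0,0,0],[0,0,0,0,0]]}}

```text
time_s: 19.27
tcp_pos: [0.4008, 0.2716, 0.0328]
eef_rot: [-90.0, -0.0, -169.3]
contact_force: [0.1, 0.7, -0.1]
gripper_width: 0.086
```

Request:
{"fn": "jog_arm", "kwargs": {"steps": [[0,0,-0.01,0,0],[0,0,-0.02,0,0],[0,0,-0.035,0,0],[0,0,-0.04,0,0],[0,0,-0.04,0,0],[0,0,-0.035,0,0],[0,0,-0.015,0,0],[0,0,-0.005,0,0],[0,0,0,0,0],[0,0,0,0,0],[0,0,0,0,0]]}}

```text
time_s: 20.18
tcp_pos: [0.4002, 0.2709, 0.2312]
eef_rot: [-89.9, -0.1, -169.3]
contact_force: [0.5, -0.7, -0.6]
gripper_width: 0.0875
```

```bash
python3 - <<'E'
from h import *
c=wcap(); save(c,"w14.png",s=1.5); np.save("w14.npy",c,allow_pickle=True); save(c,"w14c.png",(195,90,315,225),5)
go((.628,.285,.215),180)
go((.628,.285,.215))
h=cv2.cvtColor(c["image"],cv2.COLOR_RGB2HSV); mk=((h[...,0]>13)&(h[...,0]<30)&(h[...,1]>130)).astype(np.uint8)
n,l,s,ct=cv2.connectedComponentsWithStats(mk[120:222,215:300]); P=[]
for i in range(1,n):
    if 15<s[i,4]<80: P.append(onplane(c,[ct[i]+[215,120]],.044)[0][:2]); print(s[i,4],((ct[i]+[215,120])*1.5).round(),P[-1].round(4))
E
```

```text
t 20.23 p [0.4003 0.2709 0.2312] rot [-8.9890e+01 -1.3000e-01 -1.6929e+02] F [-1.2  0.3 -0. ] w 0.0878
turn 10.71
shift x,y,z: [-0.2277  0.0162 -0.0141] dist 0.229
t 20.23 p [0.4003 0.2709 0.2312] rot [-8.9890e+01 -1.3000e-01 -1.6929e+02] F [-1.2  0.3 -0. ] w 0.0878
shift x,y,z: [-0.2264  0.0162  0.0285] dist 0.229
27 [367. 211.] [0.4169 0.2475]
28 [382. 211.] [0.4061 0.2455]
28 [398. 212.] [0.3949 0.2435]
24 [368. 281.] [0.4068 0.2997]
26 [382. 281.] [0.3961 0.2978]
27 [397. 281.] [0.3854 0.2956]
```

View pics/w14c.png

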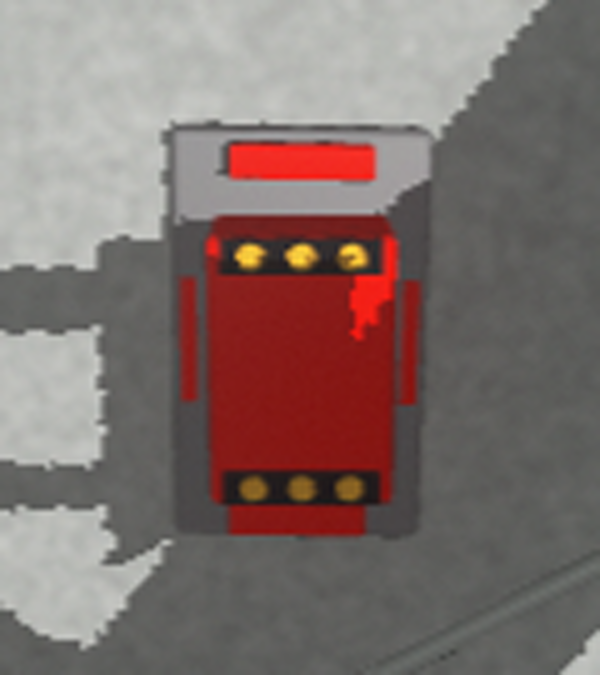

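The relay sits centred at (0.4011,0.2716), yaw 100.8°, against the nest at (0.4015,0.2721), 100.7°. Next is the yellow supply.

Request:
{"fn": "jog_arm", "kwargs": {"steps": [[0,-0.014,0,0.002,0],[0,-0.03,0.002,0.004,0],[0,-0.035,0.002,0.005,0],[0,-0.035,0.003,0.005,0],[0,-0.035,0.003,0.005,0],[0,-0.035,0.003,0.004,0],[0,-0.026,0.003,0.003,0],[0,-0.012,0,0,2],[0,-0.004,0,0,2],[0,0,0,0,1.8],[0,0,0,0,0],[0,0,0,0,0]]}}

```text
time_s: 21.23
tcp_pos: [0.6278, 0.2856, 0.2151]
eef_rot: [-89.9, -0.1, -175.0]
contact_force: [-0.7, -0.5, -0.5]
gripper_width: 0.0875
```

Request:
{"fn": "jog_arm", "kwargs": {"steps": [[0,0,0,0,0],[0,0,0,0,0]]}}

```text
time_s: 21.4
tcp_pos: [0.6278, 0.2859, 0.2166]
eef_rot: [-90.0, -0.0, -175.0]
contact_force: [-0.4, 0.1, -0.1]
gripper_width: 0.0876
```

```bash
python3 - <<'E'
from h import *
c=wcap(); save(c,"w15.png",s=1.5); np.save("w15.npy",c,allow_pickle=True); save(c,"w15c.png",(190,60,330,225),5)
st()
E
```

```text
t 21.45 p [0.6278 0.286  0.2168] rot [-9.0000e+01 -1.0000e-02 -1.7503e+02] F [ 0.  -0.2  1.2] w 0.0874
```

View pics/w15c.png

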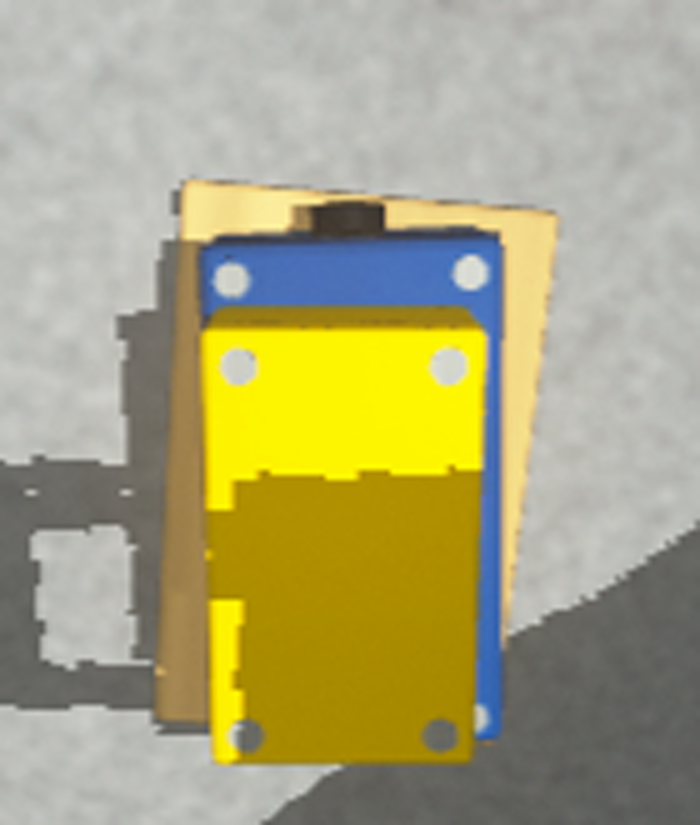

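```bash
python3 - <<'E'
from h import *
c=np.load("w15.npy",allow_pickle=True).item()
def an(pts,z): return onplane(c,np.array(pts)/5+[190,60],z)[:,:2]
P=an([(238,366),(449,366),(440,736),(246,736)],.082); d=(P[2]+P[3]-P[0]-P[1])/2
print("yel",P.round(4),P.mean(0).round(4),np.degrees(np.arctan2(*d[::-1])).round(2),[np.linalg.norm(P[i]-P[i-1]).round(4) for i in range(4)])
Q=an([(203,328),(486,328),(473,764),(213,764)],.082); print(Q.mean(0).round(4),[np.linalg.norm(Q[i]-Q[i-1]).round(4) for i in range(4)])
B=an([(231,280),(470,272),(478,718)],.046); print("blue",B.round(4)); print("blue ctr",((B[0]+B[2])/2).round(4))
print(proj(c,[.6278,.32,.05]))
C=P.mean(0); go((C[0],C[1],.071),d and 0 if False else np.degrees(np.arctan2(*d[::-1]))+90)
E
```

```text
yel [[0.6481 0.2455]
 [0.6099 0.2422]
 [0.6037 0.3144]
 [0.6416 0.3176]] [0.6258 0.2799] 95.01 [np.float64(0.0724), np.float64(0.0383), np.float64(0.0724), np.float64(0.0381)]
[0.6258 0.2795] [np.float64(0.0852), np.float64(0.051), np.float64(0.0852), np.float64(0.0513)]
blue [[0.6523 0.2338]
 [0.6044 0.2281]
 [0.5916 0.3239]]
blue ctr [0.622  0.2789]
[[253.26794808 198.94339893]]
t 21.45 p [0.6278 0.286  0.2168] rot [-9.0000e+01 -1.0000e-02 -1.7503e+02] F [ 0.  -0.2  1.2] w 0.0874
turn -0.05
shift x,y,z: [0.0025 0.1458 0.0059] dist 0.146
```

Request:
{"fn": "jog_arm", "kwargs": {"steps": [[0,0.0025,0.01,0.0058,0],[0,0,0.025,0,0],[0,0,0.03,0,0],[0,0,0.03,0,0],[0,0,0.025,0,0],[0,0,0.015,0,0],[0,0,0.0075,0,0],[0,0,0.003,0,0],[0,0,0,0,0],[0,0,0,0,0],[0,0,0,0,0]], "squeeze": 35}}

```text
time_s: 22.37
tcp_pos: [0.6268, 0.2804, 0.0729]
eef_rot: [-90.1, 0.1, -175.1]
contact_force: [0.6, -0.2, 0.2]
gripper_width: 0.0877
```

Request:
{"fn": "jog_arm", "kwargs": {"steps": [[1,0,0,0,0],[1,0,0,0,0],[1,0,0,0,0],[1,0,0,0,0],[1,0,0,0,0],[1,0,0,0,0],[1,0,0,0,0],[1,0,0,0,0],[1,0,0,0,0],[1,0,0,0,0]]}}

```text
time_s: 23.2
tcp_pos: [0.6261, 0.28, 0.0714]
eef_rot: [-90.0, 0.0, -175.1]
contact_force: [-0.7, -0.1, 0.5]
gripper_width: 0.0523
```

```bash
python3 - <<'E'
from h import *
st(); c=wcap(); save(c,"w16.png",s=1.5); np.save("w16.npy",c,allow_pickle=True)
E
```

```text
t 23.2 p [0.6261 0.28   0.0714] rot [ -90.      0.   -175.07] F [-0.7 -0.1  0.5] w 0.0523
```

View pics/w16.png

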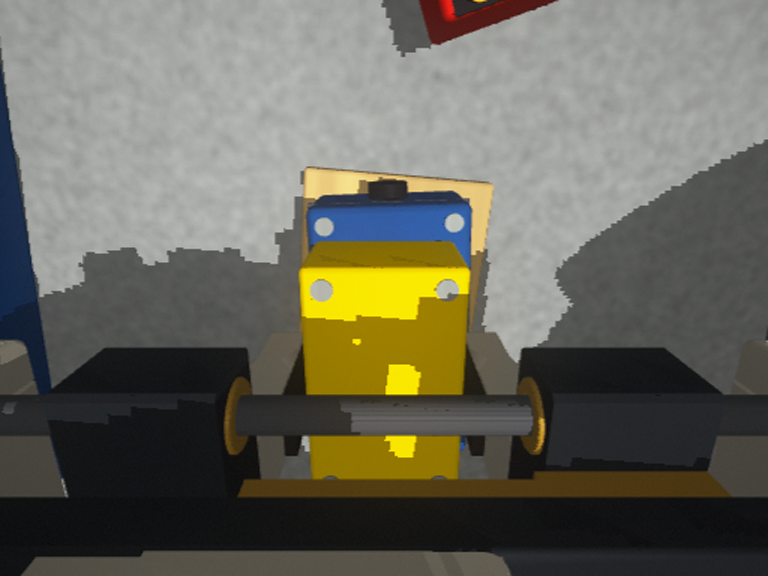

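Request:
{"fn": "jog_arm", "kwargs": {"steps": [[1,0,0,0,0],[1,0,0,0,0],[1,0,-0.005,0,0],[1,0,-0.01,0,0],[1,0,-0.02,0,0],[1,0,-0.025,0,0],[1,0,-0.025,0,0],[1,0,-0.02,0,0],[1,0,-0.01,0,0],[1,0,0,0,0],[1,0,0,0,0]]}}

```text
time_s: 24.17
tcp_pos: [0.6257, 0.2798, 0.186]
eef_rot: [-90.0, -0.0, -175.1]
contact_force: [-0.5, -0.4, -6.8]
gripper_width: 0.052
```

```bash
python3 - <<'E'
from h import *
c=wcap(); save(c,"w17.png",s=1.5); np.save("w17.npy",c,allow_pickle=True)
go((.407,-.251,.18)); 
E
```

```text
t 24.22 p [0.6252 0.2796 0.1848] rot [-8.9970e+01 -1.3000e-01 -1.7511e+02] F [ 0.2  0.1 -6.7] w 0.0515
shift x,y,z: [0.2627 0.0048 0.51  ] dist 0.574
```

View pics/w17.png

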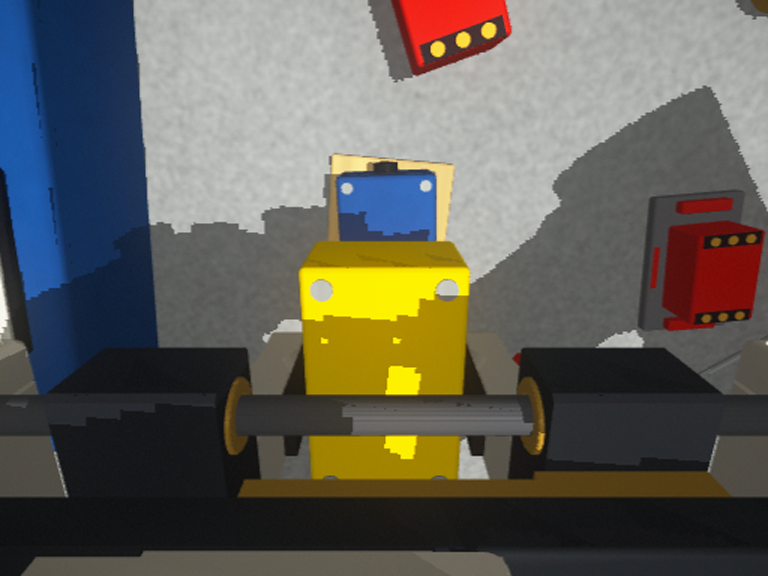

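Request:
{"fn": "jog_arm", "kwargs": {"steps": [[1,0.007,0,0.0135,0],[1,0.014,0,0.027,0],[1,0.017,0,0.033,0],[1,0.017,0,0.033,0],[1,0.017,0,0.033,0],[1,0.017,0,0.033,0],[1,0.017,0,0.033,0],[1,0.017,0,0.033,0],[1,0.017,0,0.033,0],[1,0.017,0,0.033,0],[1,0.017,0,0.033,0],[1,0.017,0,0.033,0]]}}

```text
time_s: 25.22
tcp_pos: [0.4655, -0.107, 0.1849]
eef_rot: [-90.0, -0.1, -175.1]
contact_force: [1.8, -0.8, -5.5]
gripper_width: 0.0515
```

Request:
{"fn": "jog_arm", "kwargs": {"steps": [[1,0.017,0,0.033,0],[1,0.017,0,0.033,0],[1,0.017,0,0.033,0],[1,0.0125,0,0.024,0],[1,0.006,0,0.0125,0],[1,0,0,0,-2],[1,0,0,0,-2.1],[1,0,0,0,0],[1,0,0,0,0],[1,0,0,0,0]]}}

```text
time_s: 26.05
tcp_pos: [0.4096, -0.2463, 0.1856]
eef_rot: [-90.0, -0.1, -171.0]
contact_force: [0.3, -0.3, -5.2]
gripper_width: 0.052
```

```bash
python3 - <<'E'
from h import *
c=np.load("w17.npy",allow_pickle=True).item(); M=np.array(c["tool_from_camera"]); f,cx,cy=K(c)
for p in((321,290),(447,290)):
    d=M[:3,:3]@np.array([(p[0]/1.5-cx)/f,(p[1]/1.5-cy)/f,1]); o=M[:3,3]; print((o+d*((-.0106-o[1])/d[1])).round(4))
c=wcap(); save(c,"w18.png",s=1.5); np.save("w18.npy",c,allow_pickle=True)
go((.407,-.251,.18),-171); print(proj(c,[.407,-.251,.01])*1.5)
E
```

```text
[-0.0193 -0.0106  0.0363]
[ 0.0189 -0.0106  0.0362]
t 26.1 p [ 0.4098 -0.2462  0.1858] rot [-9.0020e+01 -5.0000e-02 -1.7101e+02] F [-0.4 -0.3 -4.6] w 0.0518
turn -0.01
shift x,y,z: [0.0035 0.0058 0.0043] dist 0.008
[[388.31519061 243.83356595]]
```

View pics/w18.png

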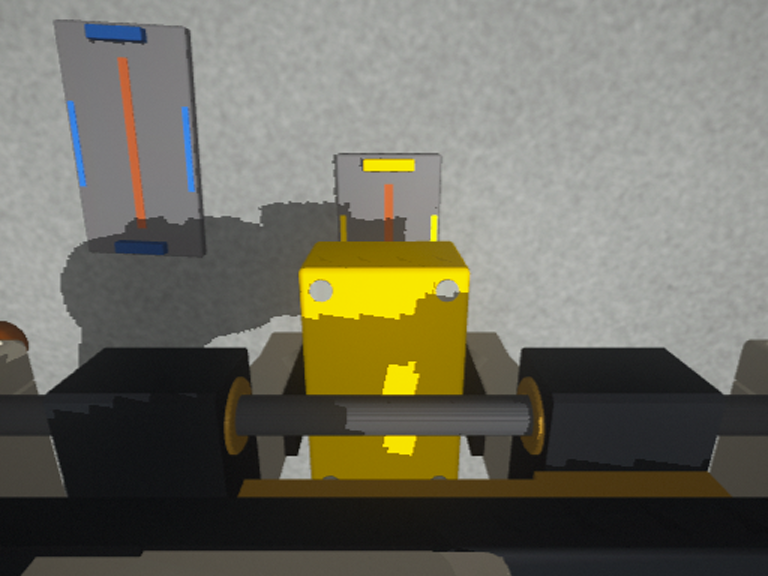

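```bash
python3 - <<'E'
from h import *
c=np.load("w18.npy",allow_pickle=True).item()
q=onplane(c,np.array([(389,185),(389,240),(338,153.5),(440,153.5),(337,230),(441,230)])/1.5,.01)[:,:2]
a=np.radians(99); u=np.array([np.cos(a),np.sin(a)]); n=np.array([-u[1],u[0]]); C=np.array([.407,-.251])
print([( ((p-C)@u).round(4),((p-C)@n).round(4)) for p in q])
print("blue nest",strip(c,(112,50,152,232)))
E
```

```text
[(np.float64(-0.0417), np.float64(0.0004)), (np.float64(-0.0028), np.float64(0.0005)), (np.float64(-0.0627), np.float64(-0.034)), (np.float64(-0.0626), np.float64(0.0348)), (np.float64(-0.0102), np.float64(-0.0365)), (np.float64(-0.01), np.float64(0.0374))]
blue nest (array([ 0.5876, -0.2908]), np.float64(96.11), np.float64(0.1095), 684)
```

Request:
{"fn": "jog_arm", "kwargs": {"steps": [[1,0.0035,0.005,0.0043,0],[1,0,0.02,0,0],[1,0,0.03,0,0],[1,0,0.03,0,0],[1,0,0.025,0,0],[1,0,0.02,0,0],[1,0,0.01,0,0],[1,0,0.003,0,0],[1,0,0,0,0],[1,0,0,0,0],[1,0,0,0,0]]}}

```text
time_s: 27.02
tcp_pos: [0.408, -0.2515, 0.0443]
eef_rot: [-90.0, 0.1, -171.0]
contact_force: [0.4, 0.2, -4.5]
gripper_width: 0.0516
```

```bash
python3 - <<'E'
from h import *
go((.407,-.251,.0354),-171)
E
```

```text
t 27.02 p [ 0.408  -0.2515  0.0443] rot [-8.9960e+01  1.0000e-01 -1.7096e+02] F [ 0.4  0.2 -4.5] w 0.0516
turn 0.04
shift x,y,z: [ 0.0009  0.0089 -0.0007] dist 0.009
```

Request:
{"fn": "jog_arm", "kwargs": {"steps": [[1,0.0006,0.004,0,0],[1,0,0.002,0,0],[1,0,0.001,0,0],[1,0,0,0,0],[1,0,0,0,0],[1,0,0,0,0]]}}

```text
time_s: 27.52
tcp_pos: [0.4067, -0.2515, 0.0365]
eef_rot: [-90.0, 0.0, -171.0]
contact_force: [0.3, 0.2, -5.7]
gripper_width: 0.052
```

Request:
{"fn": "jog_arm", "kwargs": {"steps": [[1,0,0.0005,0,0],[1,0,0.0005,0,0],[1,0,0,0,0],[1,0,0,0,0]]}}

```text
time_s: 27.85
tcp_pos: [0.4066, -0.2514, 0.0353]
eef_rot: [-90.0, -0.0, -171.0]
contact_force: [-0.7, 0.1, -5.2]
gripper_width: 0.0518
```

Request:
{"fn": "jog_arm", "kwargs": {"steps": [[1,0,0.0005,0,0],[1,0,0.0004,0,0],[1,0,0,0,0],[1,0,0,0,0]]}}

```text
time_s: 28.18
tcp_pos: [0.4066, -0.2514, 0.0353]
eef_rot: [-90.0, 0.0, -171.0]
contact_force: [-2.8, 3.3, 7.4]
gripper_width: 0.052
```

Contact. I release and retreat.

Request:
{"fn": "jog_arm", "kwargs": {"steps": [[0,0,0,0,0],[0,0,0,0,0],[0,0,0,0,0],[0,0,0,0,0],[0,0,0,0,0],[0,0,0,0,0],[0,0,0,0,0],[0,0,0,0,0]]}}

```text
time_s: 28.85
tcp_pos: [0.4066, -0.2514, 0.0344]
eef_rot: [-90.0, -0.0, -171.0]
contact_force: [0.3, 1.0, 0.1]
gripper_width: 0.0874
```

Request:
{"fn": "jog_arm", "kwargs": {"steps": [[0,0,-0.01,0,0],[0,0,-0.02,0,0],[0,0,-0.035,0,0],[0,0,-0.04,0,0],[0,0,-0.04,0,0],[0,0,-0.035,0,0],[0,0,-0.015,0,0],[0,0,-0.005,0,0],[0,0,0,0,0],[0,0,0,0,0],[0,0,0,0,0]]}}

```text
time_s: 29.77
tcp_pos: [0.4058, -0.2511, 0.2328]
eef_rot: [-90.1, -0.1, -171.0]
contact_force: [0.0, -0.1, 0.0]
gripper_width: 0.0882
```

```bash
python3 - <<'E'
from h import *
c=wcap(); save(c,"w19.png",s=1.5); np.save("w19.npy",c,allow_pickle=True); save(c,"w19c.png",(190,70,330,225),5)
go((.622,.288,.19)); go((.622,.288,.19),-172.9)
E
```

```text
t 29.82 p [ 0.4058 -0.2512  0.2328] rot [-9.0070e+01 -1.6000e-01 -1.7099e+02] F [-0.2 -0.1 -0.8] w 0.0876
shift x,y,z: [-0.298   0.0428 -0.4987] dist 0.583
t 29.82 p [ 0.4058 -0.2512  0.2328] rot [-9.0070e+01 -1.6000e-01 -1.7099e+02] F [-0.2 -0.1 -0.8] w 0.0876
turn 1.91
shift x,y,z: [-0.2812  0.0428 -0.5084] dist 0.583
```

View pics/w19c.png

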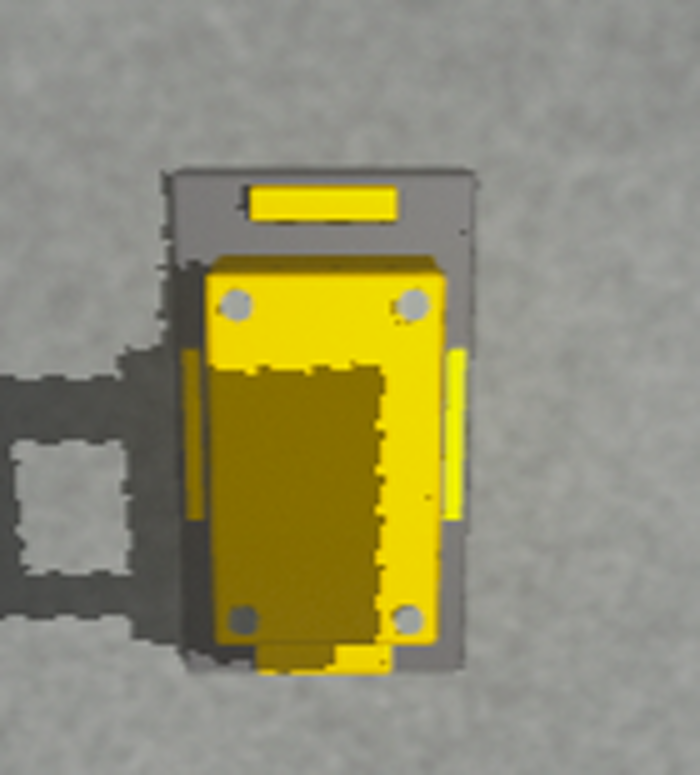

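The yellow supply is centred and parallel in its nest: screws at (236,305), (413,305), (408,620) and (243,620) in the 5x crop, evenly between the painted lines. Last is the housing.

Request:
{"fn": "jog_arm", "kwargs": {"steps": [[0,-0.008,0,-0.014,0],[0,-0.016,0,-0.028,0],[0,-0.019,0,-0.032,0],[0,-0.019,0,-0.032,0],[0,-0.019,0,-0.032,0],[0,-0.019,0,-0.032,0],[0,-0.019,0,-0.032,0],[0,-0.019,0,-0.032,0],[0,-0.019,0,-0.032,0],[0,-0.019,0,-0.032,0],[0,-0.019,0,-0.032,0],[0,-0.019,0,-0.032,0]]}}

```text
time_s: 30.82
tcp_pos: [0.5611, 0.1413, 0.2329]
eef_rot: [-89.9, -0.1, -171.0]
contact_force: [0.9, -0.2, 1.0]
gripper_width: 0.0875
```

Request:
{"fn": "jog_arm", "kwargs": {"steps": [[0,-0.019,0.008,-0.032,0],[0,-0.019,0.009,-0.032,0],[0,-0.019,0.009,-0.032,0],[0,-0.018,0.009,-0.028,0],[0,-0.009,0.008,-0.0127,0],[0,0,0,0,1.7],[0,0,0,0,0],[0,0,0,0,0],[0,0,0,0,0],[0,0,0,0,0]]}}

```text
time_s: 31.65
tcp_pos: [0.6227, 0.2871, 0.1919]
eef_rot: [-90.0, 0.0, -172.7]
contact_force: [-0.1, -0.3, -1.0]
gripper_width: 0.0876
```

```bash
python3 - <<'E'
from h import *
c=wcap(); save(c,"w20.png",s=1.5); np.save("w20.npy",c,allow_pickle=True); save(c,"w20c.png",(180,60,330,225),5)
st()
E
```

```text
t 31.7 p [0.6228 0.2872 0.192 ] rot [-9.002e+01  3.000e-02 -1.727e+02] F [-0.3 -0.3  0.4] w 0.0876
```

View pics/w20c.png

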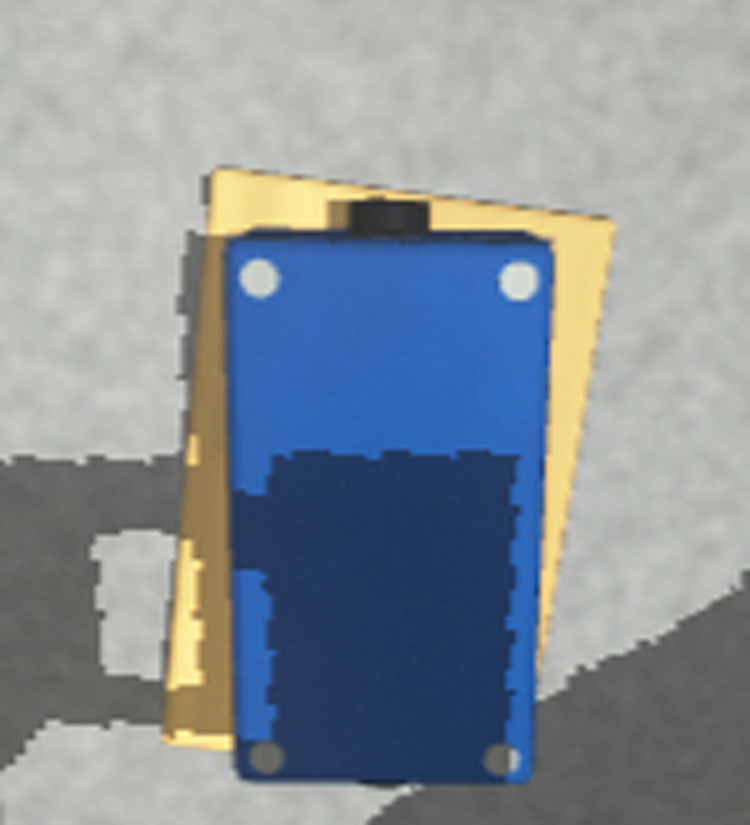

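```bash
python3 - <<'E'
from h import *
c=np.load("w20.npy",allow_pickle=True).item()
def an(pts,z): return onplane(c,np.array(pts)/5+[180,60],z)[:,:2]
P=an([(260,278),(519,281),(502,760),(267,759)],.046); d=(P[2]+P[3]-P[0]-P[1])/2
y=np.degrees(np.arctan2(*d[::-1]))
print("blue",P.round(4),P.mean(0).round(4),y.round(2),[np.linalg.norm(P[i]-P[i-1]).round(4) for i in range(4)])
Q=an([(229,240),(551,242),(533,781),(238,781)],.046); print(Q.mean(0).round(4),[np.linalg.norm(Q[i]-Q[i-1]).round(4) for i in range(4)])
C=P.mean(0); go((C[0],C[1],.033),y+90)
E
```

```text
blue [[0.6521 0.2338]
 [0.6043 0.2283]
 [0.5929 0.3241]
 [0.6408 0.33  ]] [0.6225 0.279 ] 96.77 [np.float64(0.0968), np.float64(0.0481), np.float64(0.0965), np.float64(0.0483)]
[0.6225 0.2779] [np.float64(0.1086), np.float64(0.0594), np.float64(0.1083), np.float64(0.0609)]
t 31.7 p [0.6228 0.2872 0.192 ] rot [-9.002e+01  3.000e-02 -1.727e+02] F [-0.3 -0.3  0.4] w 0.0876
turn 0.53
shift x,y,z: [0.0012 0.159  0.0081] dist 0.159
```

```bash
python3 - <<'E'
from h import *
c=cap("top")
q=onplane(c,np.array([(205,167),(205,152)])/1.5,0); print(q.round(3))
for z in(.03,.05,.07,.09): print(z,onplane(c,np.array([(195,150)])/1.5,z).round(3))
save(c,"t20.png",s=1.5)
s=cap("scene"); save(s,"s20.png",(230,60,480,280),3)
E
```

```text
[[0.801 0.398 0.   ]
 [0.832 0.4   0.   ]]
0.03 [[0.823 0.409 0.03 ]]
0.05 [[0.814 0.402 0.05 ]]
0.07 [[0.806 0.395 0.07 ]]
0.09 [[0.797 0.387 0.09 ]]
```

View pics/s20.png

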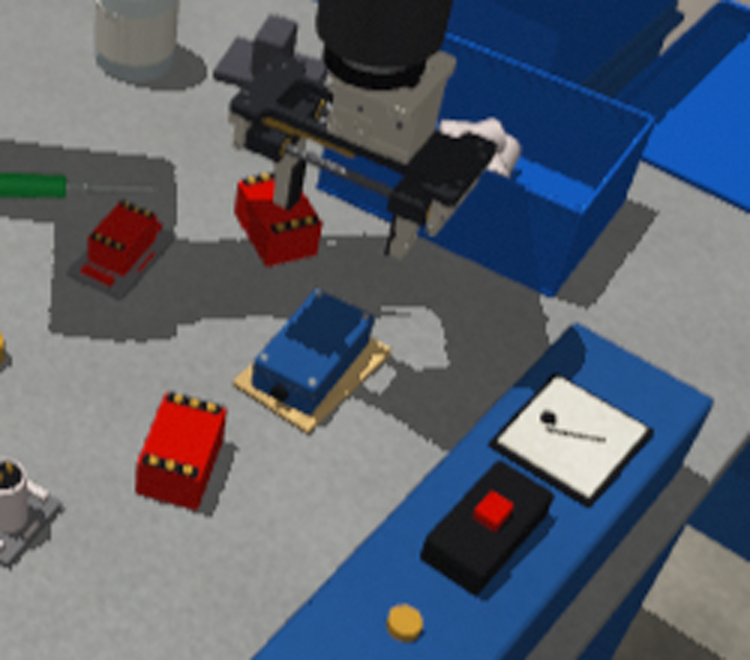

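View pics/t20.png

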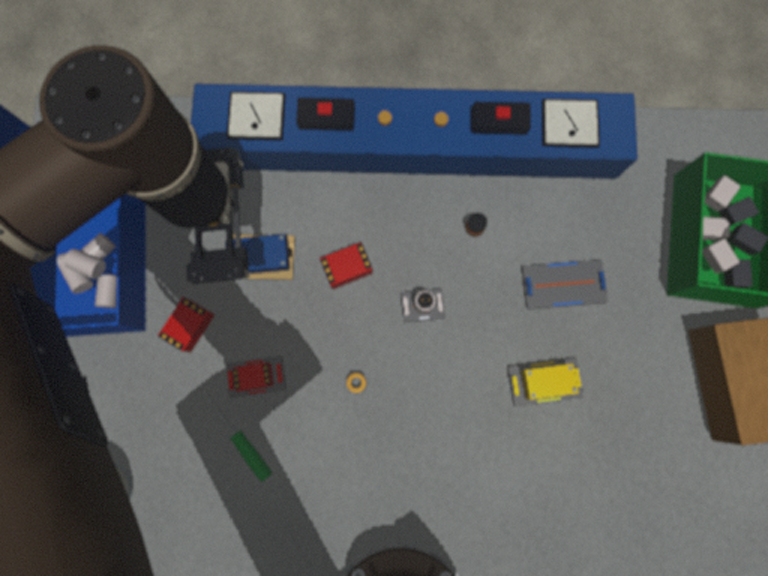

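Request:
{"fn": "jog_arm", "kwargs": {"steps": [[0,0.0012,0.01,0.0081,0.5],[0,0,0.025,0,0],[0,0,0.03,0,0],[0,0,0.03,0,0],[0,0,0.025,0,0],[0,0,0.02,0,0],[0,0,0.012,0,0],[0,0,0.005,0,0],[0,0,0,0,0],[0,0,0,0,0],[0,0,0,0,0]], "squeeze": 45}}

```text
time_s: 32.72
tcp_pos: [0.6234, 0.2802, 0.0361]
eef_rot: [-90.1, 0.1, -173.2]
contact_force: [-0.0, -0.9, -0.8]
gripper_width: 0.0874
```

```bash
python3 - <<'E'
from h import *
go((.6225,.279,.033),-173.2); c=wcap(); save(c,"w21.png",s=1.5)
E
```

```text
t 32.72 p [0.6234 0.2802 0.0361] rot [-9.0070e+01  1.3000e-01 -1.7317e+02] F [-0.  -0.9 -0.8] w 0.0874
turn 0.03
shift x,y,z: [0.0011 0.0031 0.0011] dist 0.003
```

View pics/w21.png

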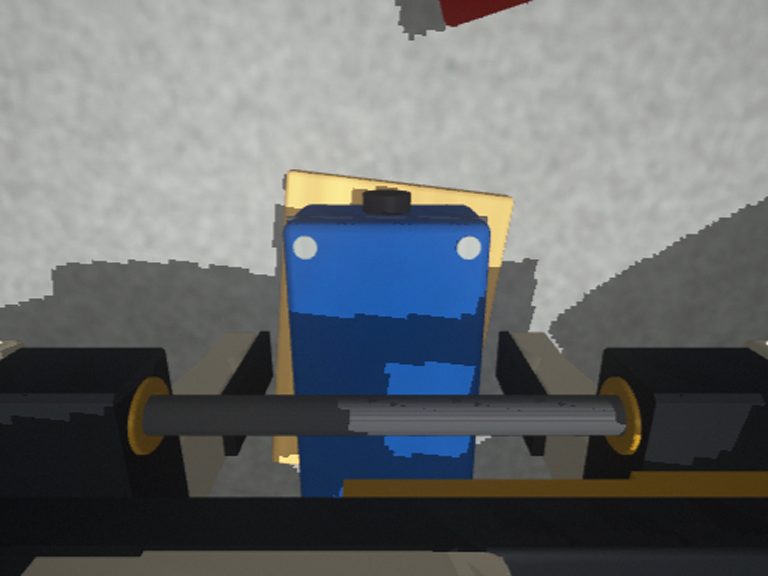

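Request:
{"fn": "jog_arm", "kwargs": {"steps": [[0,0.0003,0.0015,0.0005,0],[1,0,0,0,0],[1,0,0,0,0],[1,0,0,0,0],[1,0,0,0,0],[1,0,0,0,0],[1,0,0,0,0],[1,0,0,0,0],[1,0,0,0,0],[1,0,0,0,0],[1,0,0,0,0]]}}

```text
time_s: 33.68
tcp_pos: [0.6225, 0.2792, 0.0331]
eef_rot: [-90.0, 0.0, -173.2]
contact_force: [0.5, 0.4, 1.1]
gripper_width: 0.0617
```

```bash
python3 - <<'E'
from h import *
st()
E
```

```text
t 33.68 p [0.6225 0.2792 0.0331] rot [-9.0010e+01  2.0000e-02 -1.7318e+02] F [0.5 0.4 1.1] w 0.0617
```

Request:
{"fn": "jog_arm", "kwargs": {"steps": [[1,0,-0.004,0,0],[1,0,-0.01,0,0],[1,0,-0.015,0,0],[1,0,-0.02,0,0],[1,0,-0.025,0,0],[1,0,-0.025,0,0],[1,0,-0.02,0,0],[1,0,-0.01,0,0],[1,0,0,0,0],[1,0,0,0,0]]}}

```text
time_s: 34.52
tcp_pos: [0.6218, 0.2789, 0.1615]
eef_rot: [-90.0, -0.0, -173.2]
contact_force: [-0.2, -0.3, -6.6]
gripper_width: 0.0618
```

```bash
python3 - <<'E'
from h import *
c=wcap(); save(c,"w22.png",s=1.5); np.save("w22.npy",c,allow_pickle=True)
go((.5874,-.2905,.17))
E
```

```text
t 34.57 p [0.6213 0.2786 0.1604] rot [-8.9970e+01 -1.4000e-01 -1.7321e+02] F [-1.   0.4 -6.9] w 0.0621
shift x,y,z: [ 0.101  -0.0096  0.5611] dist 0.57
```

View pics/w22.png

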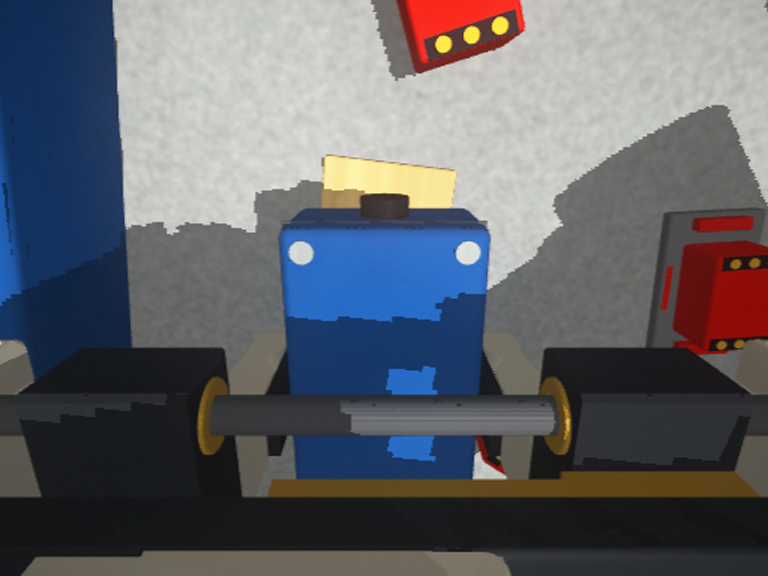

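Request:
{"fn": "jog_arm", "kwargs": {"steps": [[1,0.0025,-0.004,0.0135,0],[1,0.005,-0.005,0.027,0],[1,0.006,0,0.033,0],[1,0.006,0,0.033,0],[1,0.006,0,0.033,0],[1,0.006,0,0.033,0],[1,0.006,0,0.033,0],[1,0.006,0,0.033,0],[1,0.006,0,0.033,0],[1,0.006,0,0.033,0],[1,0.006,0,0.033,0],[1,0.006,0,0.033,0]]}}

```text
time_s: 35.57
tcp_pos: [0.5977, -0.0987, 0.1693]
eef_rot: [-90.0, -0.2, -173.2]
contact_force: [1.3, 0.0, -6.4]
gripper_width: 0.0616
```

```bash
python3 - <<'E'
from h import *
c=np.load("w22.npy",allow_pickle=True).item(); M=np.array(c["tool_from_camera"]); f,cx,cy=K(c)
for p in((301,253),(468,253)):
    d=M[:3,:3]@np.array([(p[0]/1.5-cx)/f,(p[1]/1.5-cy)/f,1]); o=M[:3,3]; print((o+d*((-.013-o[1])/d[1])).round(4))
go((.5874,-.2905,.17))
E
```

```text
[-0.0242 -0.013   0.0485]
[ 0.0242 -0.013   0.0485]
t 35.57 p [ 0.5977 -0.0987  0.1693] rot [-9.0010e+01 -1.7000e-01 -1.7319e+02] F [ 1.3  0.  -6.4] w 0.0616
shift x,y,z: [ 0.033  -0.0007  0.1892] dist 0.192
```

Request:
{"fn": "jog_arm", "kwargs": {"steps": [[1,0.006,0,0.033,0],[1,0.006,0,0.033,0],[1,0.006,0,0.033,0],[1,0.006,0,0.033,0],[1,0.005,0,0.03,0],[1,0.0035,0,0.018,0],[1,0.0008,0,0.008,0.65],[1,0,0,0,0],[1,0,0,0,0],[1,0,0,0,0],[1,0,0,0,0]]}}

```text
time_s: 36.48
tcp_pos: [0.5885, -0.2864, 0.1706]
eef_rot: [-90.0, -0.0, -173.8]
contact_force: [0.5, 0.5, -6.8]
gripper_width: 0.062
```

```bash
python3 - <<'E'
from h import *
c=wcap(); save(c,"w23.png",s=1.5); np.save("w23.npy",c,allow_pickle=True)
go((.5874,-.2905,.17),-173.87); print(proj(c,[.5874,-.2905,.01])*1.5)
E
```

```text
t 36.53 p [ 0.5887 -0.2864  0.1708] rot [-9.0010e+01 -1.0000e-02 -1.7376e+02] F [-0.1  0.  -6.9] w 0.0616
turn 0.11
shift x,y,z: [0.0017 0.0008 0.0039] dist 0.004
[[386.20668861 249.62766857]]
```

View pics/w23.png

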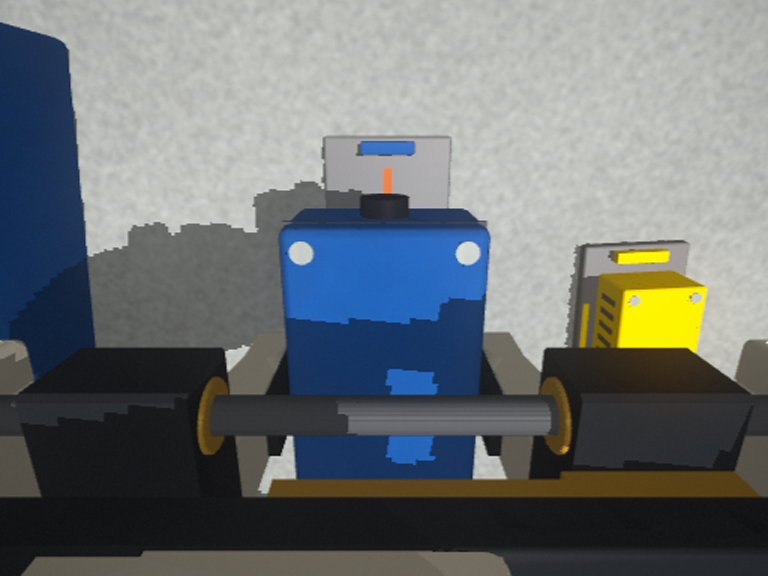

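Request:
{"fn": "jog_arm", "kwargs": {"steps": [[1,0.0015,0.005,0.0039,0.1],[1,0,0.02,0,0],[1,0,0.025,0,0],[1,0,0.025,0,0],[1,0,0.022,0,0],[1,0,0.018,0,0],[1,0,0.009,0,0],[1,0,0.003,0,0],[1,0,0,0,0],[1,0,0,0,0],[1,0,0,0,0]]}}

```text
time_s: 37.45
tcp_pos: [0.5886, -0.2917, 0.0455]
eef_rot: [-89.9, 0.1, -173.9]
contact_force: [-0.5, 0.1, -5.6]
gripper_width: 0.0615
```

```bash
python3 - <<'E'
from h import *
c=np.load("w23.npy",allow_pickle=True).item()
q=onplane(c,np.array([(387.5,170),(387.5,192),(324,136),(451,136)])/1.5,.01)[:,:2]
a=np.radians(96.13); u=np.array([np.cos(a),np.sin(a)]); n=np.array([-u[1],u[0]]); C=np.array([.5874,-.2905])
print([( ((p-C)@u).round(4),((p-C)@n).round(4)) for p in q])
go((.5874,-.2905,.0351),-173.87)
E
```

```text
[(np.float64(-0.0534), np.float64(0.0007)), (np.float64(-0.0392), np.float64(0.0008)), (np.float64(-0.0745), np.float64(-0.0397)), (np.float64(-0.0746), np.float64(0.041))]
t 37.45 p [ 0.5886 -0.2917  0.0455] rot [-8.9940e+01  1.4000e-01 -1.7391e+02] F [-0.5  0.1 -5.6] w 0.0615
turn -0.04
shift x,y,z: [ 0.0011  0.0104 -0.0013] dist 0.011
```

Request:
{"fn": "jog_arm", "kwargs": {"steps": [[1,0.0006,0.004,-0.0005,0],[1,0,0.002,0,0],[1,0,0.001,0,0],[1,0,0,0,0],[1,0,0,0,0],[1,0,0,0,0]]}}

```text
time_s: 37.95
tcp_pos: [0.5869, -0.2911, 0.037]
eef_rot: [-90.0, 0.0, -173.9]
contact_force: [-0.2, -0.9, -6.0]
gripper_width: 0.0617
```

Request:
{"fn": "jog_arm", "kwargs": {"steps": [[1,0,0.0005,0,0],[1,0,0.0005,0,0],[1,0,0,0,0],[1,0,0,0,0]]}}

```text
time_s: 38.28
tcp_pos: [0.5868, -0.291, 0.0359]
eef_rot: [-90.0, -0.0, -173.9]
contact_force: [-0.2, -0.3, -6.5]
gripper_width: 0.0617
```

Request:
{"fn": "jog_arm", "kwargs": {"steps": [[1,0,0.0005,-0.0005,0],[1,0,0.0003,0,0],[1,0,0,0,0],[1,0,0,0,0]]}}

```text
time_s: 38.62
tcp_pos: [0.5868, -0.2905, 0.0352]
eef_rot: [-90.0, -0.0, -173.9]
contact_force: [-0.3, 0.5, -5.7]
gripper_width: 0.0618
```

Request:
{"fn": "jog_arm", "kwargs": {"steps": [[1,0,0.0004,0,0],[1,0,0.0003,0,0],[1,0,0,0,0],[1,0,0,0,0]]}}

```text
time_s: 38.95
tcp_pos: [0.5868, -0.2905, 0.0351]
eef_rot: [-90.0, 0.0, -173.9]
contact_force: [-2.1, 2.3, 3.1]
gripper_width: 0.0616
```

Contact: force rose about 9 N. I release and lift clear.

Request:
{"fn": "jog_arm", "kwargs": {"steps": [[0,0,0,0,0],[0,0,0,0,0],[0,0,0,0,0],[0,0,0,0,0],[0,0,0,0,0],[0,0,0,0,0],[0,0,0,0,0]]}}

```text
time_s: 39.53
tcp_pos: [0.5869, -0.2906, 0.0345]
eef_rot: [-90.0, 0.0, -173.9]
contact_force: [-0.2, -0.5, 0.0]
gripper_width: 0.0879
```

Request:
{"fn": "jog_arm", "kwargs": {"steps": [[0,0,-0.01,0,0],[0,0,-0.02,0,0],[0,0,-0.035,0,0],[0,0,-0.04,0,0],[0,0,-0.04,0,0],[0,0,-0.04,0,0],[0,0,-0.02,0,0],[0,0,-0.01,0,0],[0,0,0,0,0],[0,0,0,0,0],[0,0,0,0,0]]}}

```text
time_s: 40.45
tcp_pos: [0.5859, -0.2902, 0.2478]
eef_rot: [-90.1, -0.1, -173.9]
contact_force: [-0.3, -0.3, -0.8]
gripper_width: 0.0873
```

```bash
python3 - <<'E'
from h import *
st(); c=wcap(); save(c,"w24.png",s=1.5); np.save("w24.npy",c,allow_pickle=True)
save(c,"w24c.png",(180,60,330,225),5)
s=cap("scene"); save(s,"s24.png",s=1.5)
E
```

```text
t 40.45 p [ 0.5859 -0.2902  0.2478] rot [-9.0070e+01 -1.3000e-01 -1.7394e+02] F [-0.3 -0.3 -0.8] w 0.0873
```

View pics/w24c.png

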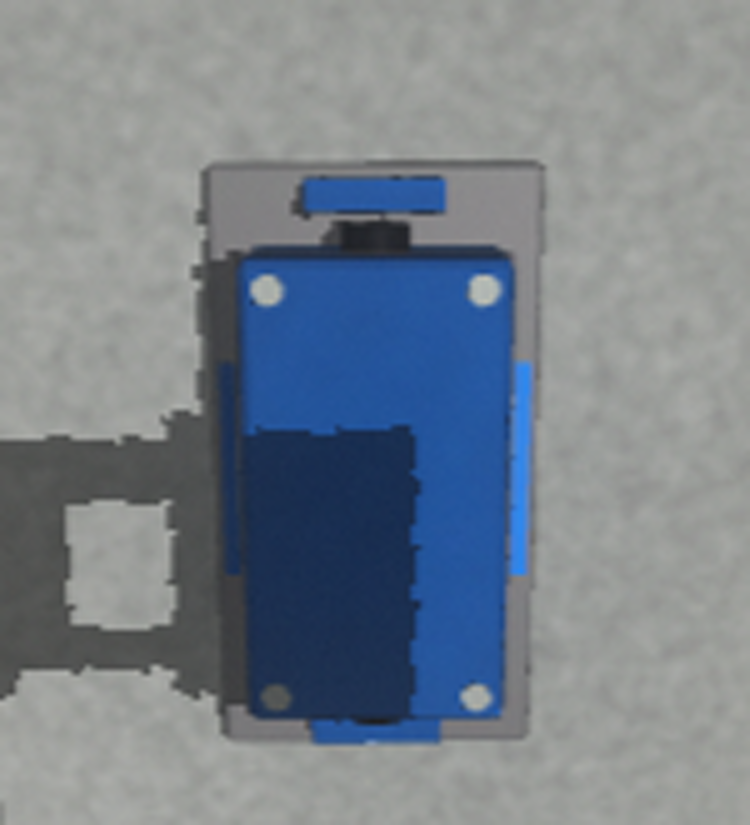

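View pics/s24.png

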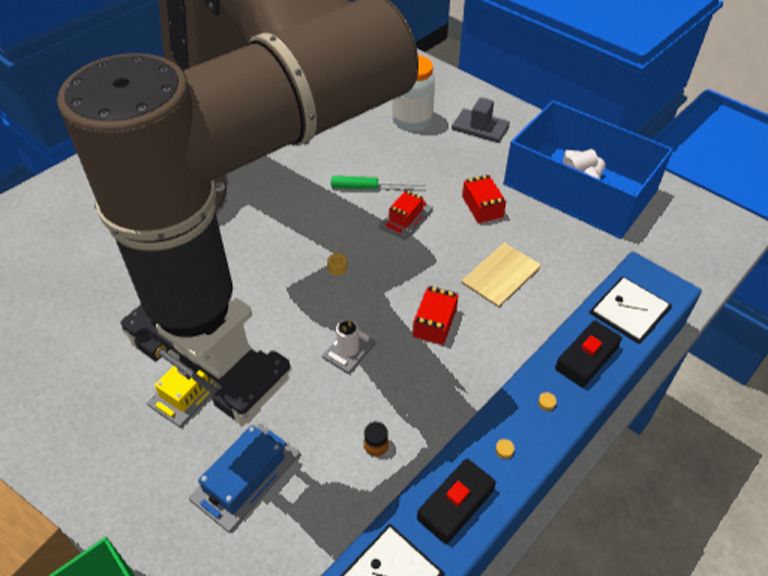

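```bash
python3 - <<'E'
from h import *
def chk(f,off,pts,z,C,yaw):
    c=np.load(f,allow_pickle=True).item(); P=onplane(c,np.array(pts)/5+off,z)[:,:2]; d=(P[2]+P[3]-P[0]-P[1])/2
    print(f,P.mean(0).round(4),"err",(P.mean(0)-C).round(4),"yaw err",(np.degrees(np.arctan2(*d[::-1]))-yaw).round(2))
chk("w24.npy",[180,60],[(267,291),(484,291),(476,697),(275,697)],.048,[.5872,-.2904],96.13)
chk("w19.npy",[190,70],[(236,305),(413,305),(408,620),(243,620)],.046,[.407,-.251],99)
c=np.load("w8.npy",allow_pickle=True).item(); print("cap",onplane(c,[(385/1.5,249/1.5)],.066).round(4))
st()
print(r.close_job())
E
```

```text
w24.npy [ 0.5866 -0.2906] err [-0.0006 -0.0002] yaw err -0.17
w19.npy [ 0.4065 -0.2513] err [-0.0005 -0.0003] yaw err 0.09
cap [[ 0.5405 -0.0279  0.066 ]]
t 40.55 p [ 0.586  -0.2903  0.2475] rot [-9.0070e+01 -1.7000e-01 -1.7394e+02] F [-0.4 -0.9  1.4] w 0.0875
the job is handed in; nothing more can be done
None
```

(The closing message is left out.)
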